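Swap a finished headspace vial and slide the tray home

ROBOT

A 6-joint arm with a two-finger parallel gripper is mounted at the origin on the work surface. World frame = base frame: x ahead of the robot, y to its left, z up, the work surface at z = 0. Lengths are in m, angles in degrees, forces in N, time in s.
With the tool pointing down it reaches from about 0.35 to 0.875 m from the base axis. Payload 4.2 kg.
Tool frame: the origin (TCP) lies midway between the tips of the shut fingers; the grasp point (between the pads) lies 19 mm behind it; z points along the fingers, y is the line along which they close (so a half turn about z gives the same grasp; the last joint's range is limited). The gripper opens to 87 mm and grips with 3 to 60 N. Pads are 19 mm wide; open, the fingers measure 117 mm over their backs; the gripper's body (75 mm by 190 mm) begins 51 mm behind the grasp point.
Start: joints at [90.848, 22.042, 0.453, 0, -68.411, -14.817], TCP at [0.151, 0.607, 0.223] pointing down, gripper open.
Joint ranges: [-179.83, 179.83], [-69.29, 118.12], [-61.27, 80.66], [-181.25, 117.63], [-171.15, -9.14], [-177.46, 177.46]. Speed limits (degrees/s): [159.86, 159.86, 180, 180, 180, 180].

INTERFACE

Orientations are given as a 3x3 rotation matrix whose columns are the frame's x, y, z axes.
In Python, from station import * gives the robot as it stands.
- The arm moves only by the tool move_arm, never from a script. Its argument "targets" is text: rows parted by semicolons, each of 4 numbers parted by spaces: the shift along the world's x, y, z in units of 25 mm (1.0 is 25 mm), then the turn about the world's z in units of 5 degrees (1.0 is 5 degrees). In form: tx ty tz spin; .... A call has 1 to 10 rows; each row shifts and turns the commanded pose from where the row before left it; what a row does not reach is not made up. A row lasts 1/12 s, in which the tool goes at most 41.7 mm and 7.16 degrees, less where a joint would pass 70% of its speed; a pose out of reach is approached as far as the arm can. A call is refused whole if a number of a shift passes 1 or a number of a turn 1, either way. A call with a gripper value outside its range is refused whole. "gripper" is the finger opening in mm, from 0 to 87, set as the call begins (left out, the last holds). The fingers move at their own pace and stop on an object; the grip force is fixed at half the most. Time passes only in rows, so rows that do not move let the fingers close. It gives the time, the measured TCP pose, the force, the opening and the grip force at its end, in the units of the state.
- sense(): the state, without advancing time (a new reading comes with each control period).
- capture(name): name is "scene" or "top" or "wrist"; returns a dict with "image" (384x512x3 uint8, blue, green, red), "fx", "fy", "cx", "cy" (pixels), "D" ([k1, k2, p1, p2, k3] as OpenCV has them; the pictures are not rectified), "world_from_camera" (4x4, takes a point from camera to world coordinates); the wrist camera has in their place "hand_eye" (4x4, takes a point from camera to tool coordinates, whose origin is the TCP and whose axes are the flange's). Camera axes: x right, y up, looking along -z (the intrinsics and any distortion apply to the point x, -y, -z); pixel columns grow to the right and rows downward; lengths in m; the calibration is good to about 2 mm. A picture is of the moment at which its call begins: read the wrist's pose just before it. There is no depth.
- finish_job(): hands the job in; it is judged then, once.
The state is a dict: "time_s": time; "joints": joint angles; "joint_velocities": joint speeds; "effort": joint torques, N m; "tcp_pos": TCP position; "ee_rot": TCP orientation; "wrist_force": force on the tool from outside, world axes, zero at the start; "moment": the same for the moment, N m; "gripper_width": opening from 0.0 (shut) to 1.0 (fully open); "gripper_force": force on a finger pad.
Only numpy, scipy, OpenCV 4.12 (cv2) and the standard library are available. Lean on these libraries where they do the work, as an engineer would, in place of code of your own. Each camera call takes 0.05 s, during which the arm holds its last target. There are 200 camera calls.

TASK

The red-capped vial in the sampler's blue tray is finished: take it out and stand it in any empty place of the white bench rack, then stand the blue-capped vial from the rack in the tray place that the red one left. Then slide the tray into the sampler's bay until it meets its stop. Keep the vials upright, leave the grey-capped vials in their places, and do not disturb the other things on the bench.

Things in the scene. Friction and masses are not known exactly. Their poses are not given: they have to be found in the camera images.
- vial_red: headspace vial, clear glass with a white label band and a red cap; 75 mm tall, body 22.5 mm in diameter from 3 to 59 mm above the foot (chamfered to 17 mm), cap 20.6 mm in diameter; about 30 g. Origin at the centre of its underside, z along its axis towards the cap. The finished one; it starts in one of the tray places a, b or c.
- vial_blue: headspace vial, clear glass with a white label band and a blue cap; 75 mm tall, body 22.5 mm in diameter from 3 to 59 mm above the foot (chamfered to 17 mm), cap 20.6 mm in diameter; about 30 g. Origin at the centre of its underside, z along its axis towards the cap. The next sample; it starts at one end of the bench rack.
- vial_grey1: headspace vial, clear glass with a white label band and a grey cap; 75 mm tall, body 22.5 mm in diameter from 3 to 59 mm above the foot (chamfered to 17 mm), cap 20.6 mm in diameter; about 30 g. Origin at the centre of its underside, z along its axis towards the cap. A standard; it stays in its tray place.
- vial_grey2: headspace vial, clear glass with a white label band and a grey cap; 75 mm tall, body 22.5 mm in diameter from 3 to 59 mm above the foot (chamfered to 17 mm), cap 20.6 mm in diameter; about 30 g. Origin at the centre of its underside, z along its axis towards the cap. A standard; it stays in its tray place.
- vial_grey3: headspace vial, clear glass with a white label band and a grey cap; 75 mm tall, body 22.5 mm in diameter from 3 to 59 mm above the foot (chamfered to 17 mm), cap 20.6 mm in diameter; about 30 g. Origin at the centre of its underside, z along its axis towards the cap. It stays in its place at one end of the bench rack.
- tray: loose blue vial tray, a block 130 mm (x) by 100 mm (y) by 41 mm high, 0.35 kg, with 12 round places 24.5 mm wide, 32 mm deep (floor 9 mm above its underside; a seated vial stands 43 mm out) at x = -45, -15, 15, 45 and y = -30, 0, 30 mm. Origin at the centre of its underside, x axis into the bay. It starts on the flap between the rails, 98 to 118 mm of it outside the bay.
- tray_front (a point): middle of the tray's plain upright front face (100 mm wide, 41 mm high), which looks at the robot, 65 mm before and 20.5 mm above the tray's origin; the place to push. Sliding the tray takes about 3 to 6 N.
- tray_place_a (a point): centre of the mouth of the tray place at x = -45, y = -30 mm (front row), on the tray's top face, 32 mm above the place's floor; axes as the tray
- tray_place_b (a point): the same for the tray place at x = -45, y = 30 mm (front row)
- tray_place_c (a point): the same for the tray place at x = -15, y = 0 mm (second row, middle)
- rack: white bench rack, fixed, 84 mm (x) by 172 mm (y) by 38 mm high, origin under its centre at bench level. 10 square places 24.5 mm wide, 32 mm deep (floor 6 mm above its underside; a seated vial stands 43 mm out) at x = -17, 17 and y = -68, -34, 0, 34, 68 mm. At the start only (-17, -68) and (17, 68) are taken.
- sampler: headspace sampler, fixed slate-blue instrument. Origin at bench level under the middle of the tray bay, in the plane of its front face; x axis points into the bay, away from the robot. Housing: x = 0 to 420, y = -75 to 275, z = 0 to 200 mm. The bay is open at the front, 103 mm wide (y = -51.5 to 51.5), from its floor at z = 30 to its ceiling at z = 128 mm.
- bay_mouth (a point): middle of the bay floor's front edge, in the housing's face plane, 30 mm above the bench; axes as the sampler. The bay's rear stop wall is 138 mm inside. With the tray home (its origin 73 mm inside) its front face is 8 mm inside this plane: an upright gripper would strike the housing above and beside the bay; push with the tool leaning back 35 to 45 degrees towards the robot.
- flap_end (a point): middle of the free edge of the loading flap, level with the bay floor and 130 mm before the face plane; the flap is 124 mm wide with guide rails 12 mm high that continue the bay's sides
- bottle: brown reagent bottle with a black cap, 70 mm in diameter, 140 mm tall, origin under its centre; leave alone
- beaker: empty glass beaker, 68 mm in diameter, 70 mm tall, origin under its centre; leave alone
- cap_jar: jar of caps, 50 mm in diameter, 55 mm tall, origin under its centre; leave alone
- crimper: hand crimper lying flat, 200 mm long along its x, 60 mm wide, 26 mm high, origin at bench level near its middle; leave alone
- marker: marker pen lying flat, 135 mm long along its x, 15 mm thick, origin at bench level near its middle; leave alone
Things that resemble listed ones, but are neither listed nor needed, are in the scene too. What is shaped like the vial_grey2 but black or yellow is not meant.

How it is judged:
By the outcome, as a careful person would: the job done as asked, in the order asked, and still so for the second after the job is handed in, with the robot touching nothing.
It also fails if it takes over 69 s, if anything falls off the work surface, if the arm or the gripper's body presses on something with over 40 N, if the wrist force passes 120 N, or if a joint passes its speed limit or range.

## Working session

There is one attempt and no reset: what is moved stays moved. The work goes in short steps, Python scripts to look and compute and a tool call to move; the robot and the scene stay as the last step left them, time stands still between calls to the robot, and variables do not carry over. Pictures are saved under pics/ and viewed, at most 10 in all, crops included, and the job is handed in when it is done.

Besides the shell and the picture viewer there is one more tool, called by a JSON object that holds its "op" and its "data". move_arm: Moves the arm, as the interface text tells. Its arguments: {"type":"object","properties":{"targets":{"type":"string"},"gripper":{"type":"number"}},"required":["targets"]}

```bash
mkdir -p pics; ls
cat > h.py <<'E'
from station import *
import numpy as np, cv2
def cam(c):
    K=np.array([[c["fx"],0,c["cx"]],[0,c["fy"],c["cy"]],[0,0,1.]]);return K,np.array(c["D"],float)
def pose(c,s=None):
    if "world_from_camera" in c: return np.array(c["world_from_camera"])
    T=np.eye(4);T[:3,:3]=np.array(s["ee_rot"]);T[:3,3]=s["tcp_pos"];return T@np.array(c["hand_eye"])
def px2w(c,T,uv,z):
    K,D=cam(c);p=cv2.undistortPoints(np.array(uv,float).reshape(-1,1,2),K,D)[:,0]
    d=np.c_[p[:,0],-p[:,1],-np.ones(len(p))]@T[:3,:3].T;o=T[:3,3]
    z=np.broadcast_to(z,len(p));return o+d*((z-o[2])/d[:,2])[:,None]
def w2px(c,T,P):
    K,D=cam(c);q=(np.array(P,float)-T[:3,3])@T[:3,:3];q=q*[1,-1,-1]
    return cv2.projectPoints(q,np.zeros(3),np.zeros(3),K,D)[0][:,0]
E
python3 - <<'E'
from h import *
import pickle
s=sense();print(s)
for n in("scene","top","wrist"):
    s=sense();c=capture(n);pickle.dump((c,s),open(n+"0.pkl","wb"));cv2.imwrite(f"pics/{n}0.png",c["image"])
    print(n,c["fx"],c["cx"],c["D"],pose(c,s).round(3).tolist())
a=cv2.imread("pics/scene0.png");cv2.imwrite("pics/top_big.png",cv2.resize(cv2.imread("pics/top0.png"),(800,600),interpolation=cv2.INTER_CUBIC))
E
```

```text
pics
{'time_s': 0.0, 'joints': array([ 9.08476023e+01,  2.20906841e+01,  3.79340737e-01, -2.96586665e-02,
       -6.84119578e+01, -1.48167926e+01]), 'joint_velocities': array([-0.0315391 ,  0.05495168, -0.00490314, -0.07184135, -0.02421954,
       -0.06555302]), 'effort': array([-1.20755230e-03, -3.90663350e+01,  1.87398523e+01,  4.21996146e+00,
        1.09310111e-02, -1.91582585e-04]), 'tcp_pos': array([0.15070554, 0.6059268 , 0.2214557 ]), 'ee_rot': array([[ 9.70379576e-01, -2.41584928e-01, -4.49444044e-04],
       [-2.41585331e-01, -9.70377178e-01, -2.15884869e-03],
       [ 8.54150628e-05,  2.20348176e-03, -9.99997569e-01]]), 'wrist_force': array([ 0.90617727, -0.02908732,  0.18123021]), 'moment': array([-0.00153054, -0.02593612, -0.02185391]), 'gripper_force': 0.0, 'gripper_width': 1.0029785027004972}
scene 378.09633994684697 259.6171080501458 [0.03044343 0.         0.         0.         0.        ] [[0.717, -0.448, 0.534, 1.01], [0.697, 0.47, -0.541, -0.514], [-0.009, 0.76, 0.65, 0.719], [0.0, 0.0, 0.0, 1.0]]
top 351.1509552740451 252.9324229364663 [-0.02678843  0.          0.          0.          0.        ] [[-0.007, 0.992, -0.125, 0.386], [-1.0, -0.003, 0.026, 0.028], [0.025, 0.125, 0.992, 1.145], [0.0, 0.0, 0.0, 1.0]]
wrist 272.2139004887512 250.30751470747455 [-0.05948972  0.          0.          0.          0.        ] [[-0.241, 0.938, 0.248, 0.218], [-0.971, -0.233, -0.06, 0.59], [0.002, -0.255, 0.967, 0.382], [0.0, 0.0, 0.0, 1.0]]
```

View pics/top_big.png

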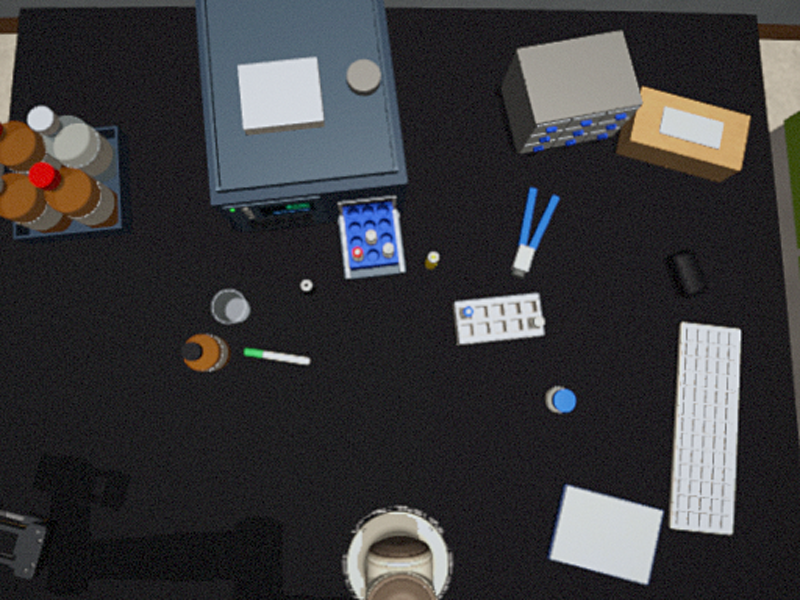

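View pics/scene0.png

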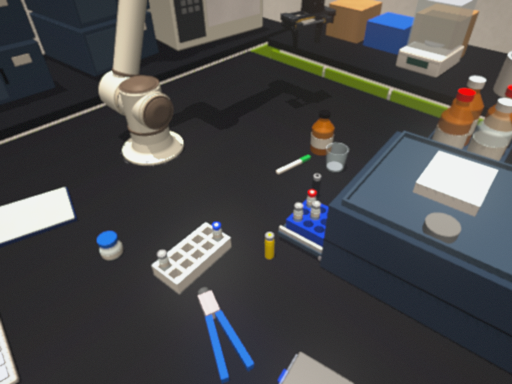

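Top view: tray front row has red at (358,253) on the left (place b) and grey at (388,249) (a). Another grey is at (371,236) (c). In the rack, blue is at (468,312) (+x,+y corner) and grey3 at (537,322). The scene view agrees, and the yellow and black decoys stand loose on the bench.

Run:
```python
from h import *
import pickle
c,s=pickle.load(open("top0.pkl","rb"));T=pose(c)
u=lambda l:np.array(l)*512/800
print("vials red a c",px2w(c,T,u([[358,253],[388,249],[371,236]]),.114).round(4))
print("rack blue grey yel",px2w(c,T,u([[468,312],[537,322],[432,258]]),[.081,.081,.075]).round(4))
print("rack corners",px2w(c,T,u([[455,301],[541,294],[545,335],[458,344]]),.038).round(4))
print("flap end corners, housing top front, blk",px2w(c,T,u([[347,276],[405,271],[211,204],[407,182],[307,286]]),[.042,.042,.2,.2,.075]).round(4))
```

```text
vials red a c [[0.6036 0.0717 0.114 ]
 [0.6114 0.0143 0.114 ]
 [0.6369 0.0468 0.114 ]]
rack blue grey yel [[ 0.4928 -0.142   0.081 ]
 [ 0.4725 -0.2775  0.081 ]
 [ 0.6016 -0.0736  0.075 ]]
rack corners [[ 0.5197 -0.1228  0.038 ]
 [ 0.5336 -0.3004  0.038 ]
 [ 0.4494 -0.3053  0.038 ]
 [ 0.4322 -0.1271  0.038 ]]
flap end corners, housing top front, blk [[ 0.5713  0.097   0.042 ]
 [ 0.5813 -0.0211  0.042 ]
 [ 0.6743  0.3277  0.2   ]
 [ 0.7147 -0.0191  0.2   ]
 [ 0.546   0.1733  0.075 ]]
```

{"op": "move_arm", "data": {"targets": "0.5 -1 0.8 0.4;0.5 -1 0.8 0.4;0.5 -1 0.8 0.4;0.5 -1 0.7 0.4;0.5 -1 0 0.4;0.5 -1 0 0.4;0.5 -1 0 0.4;0.5 -1 0 0.4;0.5 -1 0 0.4;0.5 -1 0 0.5"}}

```text
time_s: 0.98
tcp_pos: [0.2761, 0.355, 0.2999]
ee_rot: [[0.993, 0.116, -0.0], [0.116, -0.993, -0.0], [-0.0, 0.0, -1.0]]
wrist_force: [0.4, -0.4, -0.4]
gripper_width: 1.002
gripper_force: 0.0
```

{"op": "move_arm", "data": {"targets": "0.6 -1 0 0;0.6 -1 0 0;0.6 -1 0 0;0.6 -1 0 0;0.6 -1 0 0;0.6 -1 0 0;0.6 -1 0 0;0.6 -1 0 0;0.6 -1 0 0;0.6 -1 0 0"}}

```text
time_s: 1.82
tcp_pos: [0.4261, 0.1051, 0.3]
ee_rot: [[0.994, 0.114, -0.0], [0.114, -0.994, 0.0], [-0.0, -0.0, -1.0]]
wrist_force: [-0.3, 1.1, -0.4]
gripper_width: 0.999
gripper_force: 0.0
```

{"op": "move_arm", "data": {"targets": "0.5 -1 0 0;0.5 -1 0 0;0.5 -1 0 0;0.5 -1 0 0;0.5 -1 0 0;0.5 -1 0 0;0 -0.3 0 0;0 0 0 0;0 0 0 0", "gripper": 45}}

```text
time_s: 2.57
tcp_pos: [0.5004, -0.0511, 0.2997]
ee_rot: [[0.994, 0.113, -0.001], [0.113, -0.994, 0.0], [-0.001, -0.0, -1.0]]
wrist_force: [0.5, 1.1, 0.6]
gripper_width: 0.524
gripper_force: 0.0
```

Run:
```python
from h import *
import pickle
s=sense();c=capture("wrist");pickle.dump((c,s),open("w1.pkl","wb"))
print(s["time_s"],s["tcp_pos"],s["ee_rot"].round(4),s["wrist_force"])
cv2.imwrite("pics/w1.png",cv2.resize(c["image"],(800,600),interpolation=cv2.INTER_CUBIC))
```

```text
2.5667 [ 0.50038936 -0.05105519  0.29965981] [[ 9.936e-01  1.127e-01 -9.000e-04]
 [ 1.127e-01 -9.936e-01  2.000e-04]
 [-9.000e-04 -3.000e-04 -1.000e+00]] [0.49611975 1.09473531 0.55062988]
```

View pics/w1.png

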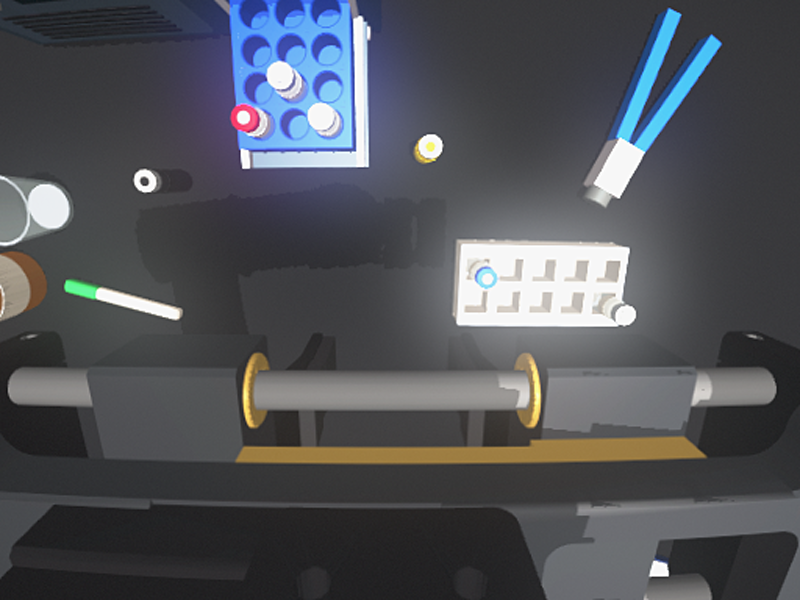

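Wrist view: red cap at (246,118), tray greys at (282,75) and (325,115), and blue cap at (486,278). The tray holes and rack places are clear enough to fit.

```bash
cat >> h.py <<'E'
def fit(M,W):
    M=np.array(M,float);W=np.array(W)[:,:2];a=M-M.mean(0);b=W-W.mean(0)
    t=np.arctan2((a[:,0]*b[:,1]-a[:,1]*b[:,0]).sum(),(a*b).sum());R=np.array([[np.cos(t),-np.sin(t)],[np.sin(t),np.cos(t)]])
    o=W.mean(0)-R@M.mean(0);return np.degrees(t),o,R,(M@R.T+o-W)
E
python3 - <<'E'
from h import *
import pickle
c,s=pickle.load(open("w1.pkl","rb"));T=pose(c,s);u=lambda l:np.array(l)*512/800
H=[[256,50],[291,51],[328,50],[255,13],[290,12],[327,10],[328,86],[294,124]]
M=np.array([[15,30],[15,0],[15,-30],[45,30],[45,0],[45,-30],[-15,-30],[-45,0]])/1e3
W=px2w(c,T,u(H),.071);t,o,R,e=fit(M,W);print("tray",t,o,(e*1e3).round(1).tolist())
print(" pred a,b,c",[(R@np.array(p)+o).round(4) for p in([-.045,-.03],[-.045,.03],[-.015,0])])
print(" caps red a c",px2w(c,T,u([[245,118],[322,114],[281,74]]),.114).round(4).tolist())
C=[[458,240],[629,247],[626,327],[457,324]]
M=np.array([[42,86],[42,-86],[-42,-86],[-42,86]])/1e3
W=px2w(c,T,u(C),.038);t,o,R,e=fit(M,W);print("rack",t,o,(e*1e3).round(1).tolist())
for p in([.017,.068],[-.017,.068],[-.017,-.068],[-.017,.034],[-.017,0],[.017,0]): print(p,(R@np.array(p)+o).round(4))
print(" caps blue grey yel blk",px2w(c,T,u([[487,278],[625,315],[431,146],[147,181]]),[.081,.081,.075,.075]).round(4).tolist())
im=c["image"];cv2.imwrite("pics/w1c.png",np.hstack([cv2.resize(im[0:120,130:250],(600,600),interpolation=cv2.INTER_CUBIC)]))
E
```

```text
tray 6.347959688637082 [0.65427517 0.05106682] [[-0.4, -0.3], [0.9, -0.5], [0.3, 0.7], [0.7, 0.5], [0.6, -0.2], [-0.6, 0.4], [-1.1, -0.2], [-0.4, -0.5]]
 pred a,b,c [array([0.6129, 0.0163]), array([0.6062, 0.0759]), array([0.6394, 0.0494])]
 caps red a c [[0.6061, 0.0749, 0.114], [0.615, 0.0158, 0.114], [0.6405, 0.049, 0.114]]
rack 5.944490087427038 [ 0.48645014 -0.21035947] [[-3.1, -5.4], [0.9, -1.5], [1.6, 8.6], [0.6, -1.7]]
[0.017, 0.068] [ 0.4963 -0.141 ]
[-0.017, 0.068] [ 0.4625 -0.1445]
[-0.017, -0.068] [ 0.4766 -0.2798]
[-0.017, 0.034] [ 0.466  -0.1783]
[-0.017, 0] [ 0.4695 -0.2121]
[0.017, 0] [ 0.5034 -0.2086]
 caps blue grey yel blk [[0.4959, -0.1395, 0.081], [0.4756, -0.2776, 0.081], [0.6045, -0.0734, 0.075], [0.5485, 0.1751, 0.075]]
```

View pics/w1c.png

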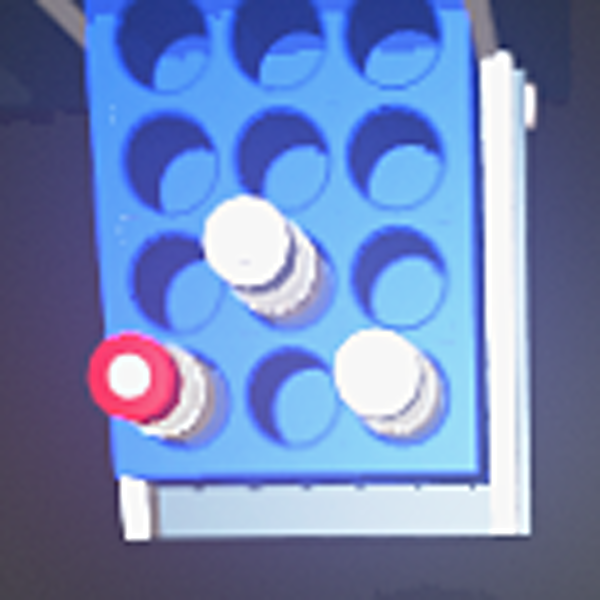

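Crop: the red vial stands in front-left place b, with greys in a and c. Going for red at (0.606, 0.0755).

{"op": "move_arm", "data": {"targets": "0.8 1 -0.6 0;0.8 1 -0.6 0;0.8 1 -0.6 0;0.8 1 -0.6 0;0.8 1 -0.6 0;0.22 0.06 -0.4 0;0 0 -0.6 0;0 0 -0.3 0;0 0 0 0;0 0 0 0"}}

```text
time_s: 3.45
tcp_pos: [0.6059, 0.0757, 0.193]
ee_rot: [[0.993, 0.114, 0.0], [0.114, -0.993, -0.0], [-0.0, 0.0, -1.0]]
wrist_force: [0.6, -0.3, 0.1]
gripper_width: 0.515
gripper_force: 0.0
```

Run:
```python
from h import *
import pickle
s=sense();c=capture("wrist");pickle.dump((c,s),open("w2.pkl","wb"))
T=pose(c,s);print(s["time_s"],s["tcp_pos"],s["wrist_force"],w2px(c,T,[[.606,.0755,.114],[.615,.016,.114],s["tcp_pos"]]))
cv2.imwrite("pics/w2.png",cv2.resize(c["image"],(800,600),interpolation=cv2.INTER_CUBIC))
```

```text
3.45 [0.60588824 0.07565826 0.19295831] [ 0.62544163 -0.26000279  0.07995012] [[250.93110902 195.52091964]
 [316.43972949 193.31059859]
 [250.99629189 230.25091202]]
```

View pics/w2.png

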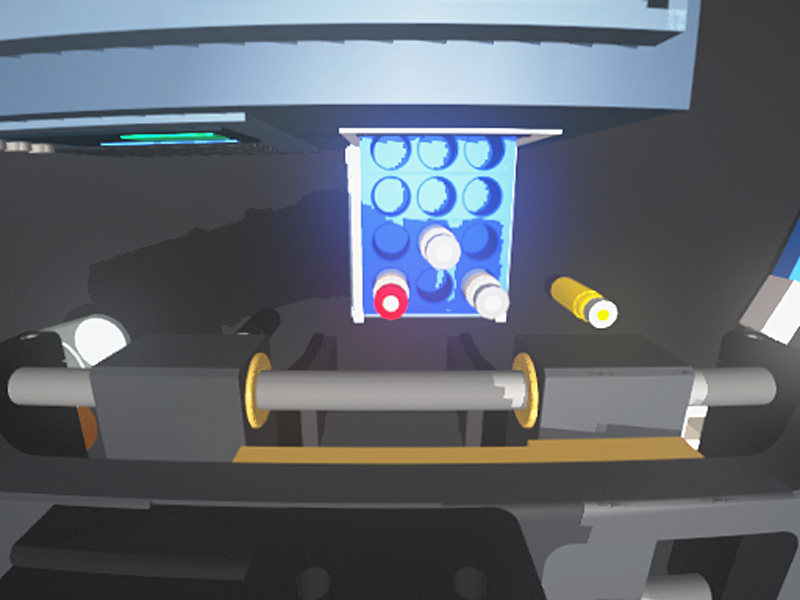

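Run:
```python
from h import *
import pickle
c,s=pickle.load(open("w2.pkl","rb"));T=pose(c,s);u=lambda l:np.array(l)*512/800
print(px2w(c,T,u([[391,301],[490,302],[441,250]]),.114).round(4).tolist())
H=[[390,152],[437,152],[483,152],[390,196],[437,196],[482,196],[391,241],[482,241],[436,285]]
M=np.array([[45,30],[45,0],[45,-30],[15,30],[15,0],[15,-30],[-15,30],[-15,-30],[-45,0]])/1e3
t,o,R,e=fit(M,px2w(c,T,u(H),.071));print(t,o,(e*1e3).round(1).tolist(),R@[-.045,.03]+o)
```

```text
[[0.6087, 0.0764, 0.114], [0.6147, 0.0186, 0.114], [0.6418, 0.0517, 0.114]]
7.389683241159884 [0.65502325 0.05176091] [[1.5, 0.3], [1.9, 0.2], [2.2, -0.4], [-0.9, -0.4], [-0.6, 0.2], [-0.3, -0.4], [-1.6, -0.2], [-1.0, 0.6], [-1.1, 0.2]] [0.60653849 0.07572397]
```

{"op": "move_arm", "data": {"targets": "0.06 0.01 -0.6 0;0 0 -0.6 0;0 0 -0.6 0;0 0 -0.6 0;0 0 -0.6 0;0 0 -0.6 0;0 0 -0.6 0;0 0 -0.36 0;0 0 0 0;0 0 0 0"}}

```text
time_s: 4.33
tcp_pos: [0.6083, 0.0757, 0.0793]
ee_rot: [[0.993, 0.114, 0.001], [0.114, -0.993, -0.0], [0.001, 0.0, -1.0]]
wrist_force: [0.1, -0.4, 0.3]
gripper_width: 0.515
gripper_force: 0.0
```

{"op": "move_arm", "data": {"targets": "0 0 0 0;0 0 0 0;0 0 0 0;0 0 0 0;0 0 0 0", "gripper": 15}}

```text
time_s: 4.75
tcp_pos: [0.6081, 0.0759, 0.0791]
ee_rot: [[0.993, 0.114, 0.001], [0.114, -0.993, 0.0], [0.001, -0.0, -1.0]]
wrist_force: [0.3, -0.5, 2.3]
gripper_width: 0.247
gripper_force: 30.0
```

{"op": "move_arm", "data": {"targets": "0 0 0.4 0;0 0 0.8 0;0 0 0.8 0;0 0 0.4 0;-0.8 0 0 0;-0.8 -0.3 0 0;-0.8 -0.8 0 0;-0.6 -1 0 0;-0.4 -1 0 0;-0.3 -1 0 0"}}

```text
time_s: 5.58
tcp_pos: [0.5139, -0.0275, 0.139]
ee_rot: [[0.993, 0.115, -0.0], [0.115, -0.993, 0.0], [-0.0, -0.0, -1.0]]
wrist_force: [0.5, -0.2, 0.4]
gripper_width: 0.246
gripper_force: 30.0
```

{"op": "move_arm", "data": {"targets": "-0.3 -1 0 0;-0.2 -1 0 0;0 -1 0 0;0 -1 0 0;0 -1 0 0;0 -1 0 0;0 -0.7 0 0;0 -0.5 0 0;0 0 0 0;0 0 0 0"}}

```text
time_s: 6.42
tcp_pos: [0.5026, -0.207, 0.1385]
ee_rot: [[0.994, 0.113, -0.0], [0.113, -0.994, 0.0], [-0.0, -0.0, -1.0]]
wrist_force: [-0.1, -0.2, 0.2]
gripper_width: 0.249
gripper_force: 30.0
```

Run:
```python
from h import *
import pickle
s=sense();c=capture("wrist");pickle.dump((c,s),open("w3.pkl","wb"))
d=capture("scene");pickle.dump((d,s),open("s3.pkl","wb"))
print(s["time_s"],s["tcp_pos"],s["wrist_force"],s["gripper_width"],s["gripper_force"])
im=c["image"][180:310,130:400];b=d["image"][170:320,130:290]
f=lambda i:cv2.resize(i,(800,int(800*i.shape[0]/i.shape[1])),interpolation=cv2.INTER_CUBIC)
a=f(c["image"][120:260,130:400]);b=cv2.resize(d["image"][180:300,140:280],None,fx=4,fy=4,interpolation=cv2.INTER_CUBIC)
print(a.shape,b.shape)
a=cv2.resize(c["image"],(512,384))
o=np.zeros((600,800,3),np.uint8);o[:300,:400]=cv2.resize(c["image"],(400,300));o[300:580,:327]=b[:560:2,:654:2] if 0 else cv2.resize(b,(327,280))
o[:,400:]=cv2.resize(d["image"][140:290,150:250],(400,600),interpolation=cv2.INTER_CUBIC)
cv2.imwrite("pics/m3.png",o)
```

```text
6.4167 [ 0.50261533 -0.20695831  0.13850812] [-0.05128608 -0.19634575  0.18695374] 0.2486161039156165 29.98723179101944
(414, 800, 3) (480, 560, 3)
```

View pics/m3.png

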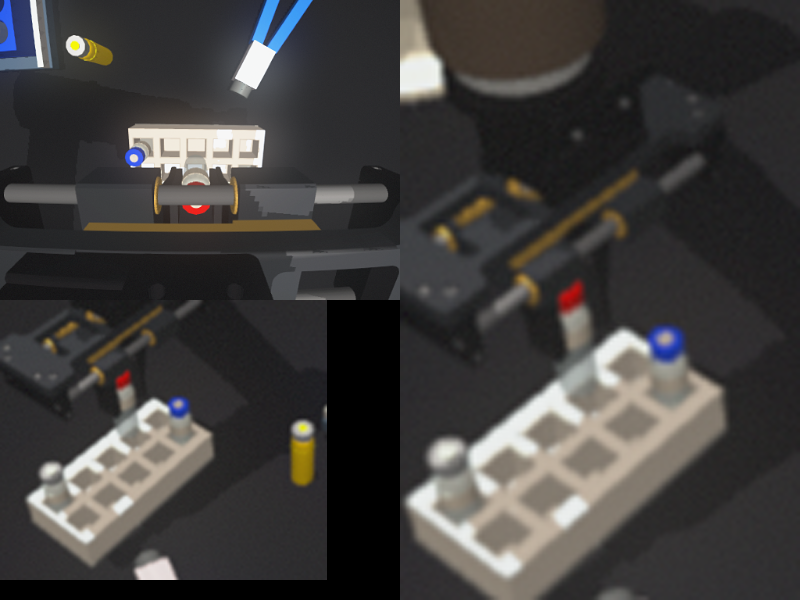

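The composite shows red held upright over the rack, roughly over (17,0), with blue at one end. Enlarging to align.

Run:
```python
from h import *
import pickle
c,s=pickle.load(open("w3.pkl","rb"));T=pose(c,s)
P=s["tcp_pos"]; print(w2px(c,T,[[P[0],P[1],.0985],[P[0],P[1],.1735],[.5027,-.2069,.038]]))
g=cv2.resize(c["image"][150:280,155:345],None,fx=4.2,fy=4.2,interpolation=cv2.INTER_CUBIC);print(g.shape)
cv2.imwrite("pics/w3c.png",g)
```

```text
[[250.87933064 209.59267237]
 [251.14839881 257.57686744]
 [250.71774559 189.45222416]]
(546, 798, 3)
```

View pics/w3c.png

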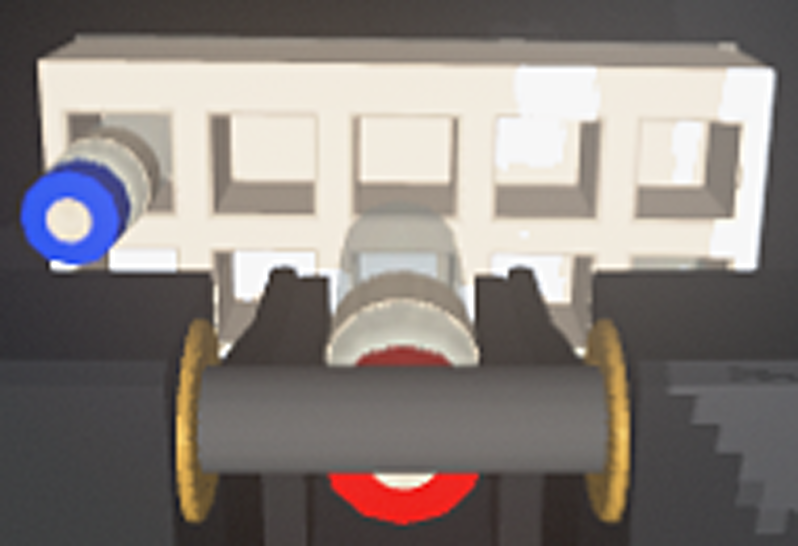

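Middle hole of the far row is at crop (406,165) and the vial axis at about u=403. Alignment is within about 1 mm.

Run:
```python
from h import *
import pickle
c,s=pickle.load(open("w3.pkl","rb"));T=pose(c,s);P=s["tcp_pos"]
q=lambda l:np.array(l)/4.2+[155,150]
H=q([[264,163],[406,165],[547,167],[690,170]]);M=np.array([[17,34],[17,0],[17,-34],[17,-68]])/1e3
t,o,R,e=fit(M,px2w(c,T,H,.038));print(t,o,(e*1e3).round(1).tolist())
for p in([.017,0],[.017,.068]):print(R@p+o)
for r,z in((.01125,.1015),(.01125,.1575),(.0085,.0985)):
  th=np.linspace(0,2*np.pi,200);k=w2px(c,T,np.c_[P[0]+r*np.cos(th),P[1]+r*np.sin(th),0*th+z]);print((k.min(0)-[155,150])*4.2,(k.max(0)-[155,150])*4.2)
```

```text
5.545346581109994 [ 0.48601381 -0.20928754] [[-0.0, 0.6], [-0.0, 0.2], [-0.1, -0.4], [0.1, -0.3]]
[ 0.50293425 -0.20764477]
[ 0.49636317 -0.13996301]
[341.20596208 196.68716144] [464.23793428 313.00877601]
[320.64189263 316.16274706] [486.34051886 467.12877983]
[356.84590664 206.42151072] [448.53936247 293.22589571]
```

{"op": "move_arm", "data": {"targets": "0.06 -0.02 -0.5 -0.16;0 0 -0.7 0;0 0 -0.6 0;0 0 -0.4 0;0 0 -0.2 0;0 0 -0.2 0;0 0 0 0;0 0 0 0"}}

```text
time_s: 7.18
tcp_pos: [0.5043, -0.2071, 0.0738]
ee_rot: [[0.995, 0.1, -0.0], [0.1, -0.995, -0.0], [-0.0, -0.0, -1.0]]
wrist_force: [-0.8, -0.2, -1.3]
gripper_width: 0.25
gripper_force: 30.0
```

{"op": "move_arm", "data": {"targets": "0 0 -0.3 0;0 0 -0.3 0;0 0 -0.3 0;0 0 -0.12 0;0 0 0 0;0 0 0 0"}}

```text
time_s: 7.68
tcp_pos: [0.5041, -0.2072, 0.0475]
ee_rot: [[0.995, 0.1, -0.001], [0.1, -0.995, 0.0], [-0.001, -0.0, -1.0]]
wrist_force: [-0.6, -0.2, -0.0]
gripper_width: 0.252
gripper_force: 30.0
```

{"op": "move_arm", "data": {"targets": "0 0 -0.04 0;0 0 0 0;0 0 0 0;0 0 0 0", "gripper": 45}}

```text
time_s: 8.02
tcp_pos: [0.505, -0.2073, 0.0475]
ee_rot: [[0.995, 0.1, 0.001], [0.1, -0.995, -0.0], [0.001, 0.0, -1.0]]
wrist_force: [-0.4, -0.0, -0.6]
gripper_width: 0.462
gripper_force: 0.0
```

{"op": "move_arm", "data": {"targets": "0 0 0.6 0;0 0 0.8 0;0 0 0.8 0;0 0 0.4 0;-0.1 0.9 0 0;-0.1 0.9 0 0;-0.11 0.88 0 0;0 0 0 0;0 0 0 0"}}

```text
time_s: 8.77
tcp_pos: [0.4967, -0.1395, 0.1122]
ee_rot: [[0.995, 0.102, 0.0], [0.102, -0.995, 0.0], [0.0, 0.0, -1.0]]
wrist_force: [0.3, 0.5, 0.4]
gripper_width: 0.516
gripper_force: 0.0
```

Run:
```python
from h import *
import pickle
s=sense();c=capture("wrist");d=capture("scene");pickle.dump((c,s,d),open("w4.pkl","wb"))
T=pose(c,s);P=s["tcp_pos"];print(s["time_s"],P,s["wrist_force"])
for n,c_,T_ in(("w",c,T),("s",d,pose(d))):
  print(n,w2px(c_,T_,[[.4963,-.14,.081],[.5029,-.2076,.081]]).round(1).tolist())
  h=cv2.cvtColor(c_["image"],cv2.COLOR_BGR2HSV)
  for k,lo,hi in(("blue",(108,150,80),(128,255,255)),("red",(170,150,80),(179,255,255)),("red0",(0,200,120),(4,255,255))):
    m=cv2.inRange(h,lo,hi);N,l,st,ce=cv2.connectedComponentsWithStats(m)
    print(k,[(st[i,4],ce[i].round(1).tolist(),st[i,:4].tolist()) for i in range(1,N) if st[i,4]>8][:8])
```

```text
8.7667 [ 0.49665045 -0.13947581  0.11218439] [0.29712498 0.47102472 0.43789417]
w [[251.5, 214.0], [341.7, 214.3]]
blue [(np.int32(2808), [43.9, 45.4], [0, 0, 87, 74]), (np.int32(416), [409.3, 25.5], [396, 0, 28, 52]), (np.int32(450), [440.2, 27.7], [419, 0, 45, 56]), (np.int32(38), [468.7, 18.5], [456, 0, 26, 38]), (np.int32(12), [436.0, 9.5], [434, 4, 5, 12]), (np.int32(11), [428.0, 30.0], [426, 25, 5, 11]), (np.int32(20), [449.3, 47.2], [443, 39, 13, 18]), (np.int32(367), [251.3, 213.3], [239, 202, 26, 25])]
red []
red0 []
s [[216.5, 224.1], [195.6, 241.2]]
blue [(np.int32(1309), [388.1, 32.1], [364, 13, 49, 41]), (np.int32(982), [309.9, 222.6], [286, 197, 43, 49]), (np.int32(38), [216.3, 225.4], [212, 222, 9, 8]), (np.int32(111), [106.7, 238.9], [96, 230, 22, 18]), (np.int32(343), [233.1, 338.4], [215, 310, 39, 61]), (np.int32(324), [216.4, 347.7], [205, 315, 24, 69]), (np.int32(43), [281.3, 374.8], [278, 369, 8, 13])]
red []
red0 [(np.int32(16), [509.8, 87.8], [508, 86, 4, 5]), (np.int32(185), [466.0, 94.2], [458, 88, 17, 14]), (np.int32(13), [196.0, 244.1], [193, 241, 6, 6])]
```

{"op": "move_arm", "data": {"targets": "0 0 -0.6 0;0 0 -0.7 0;0 0 -0.7 0;0 0 -0.5 0;0 0 -0.19 0;0 0 0 0;0 0 0 0"}}

```text
time_s: 9.45
tcp_pos: [0.497, -0.1408, 0.045]
ee_rot: [[0.995, 0.099, 0.0], [0.099, -0.995, -0.0], [0.0, 0.0, -1.0]]
wrist_force: [-0.2, 0.6, -0.1]
gripper_width: 0.513
gripper_force: 0.0
```

{"op": "move_arm", "data": {"targets": "0 0 0 0;0 0 0 0;0 0 0 0;0 0 0 0;0 0 0 0", "gripper": 15}}

```text
time_s: 9.87
tcp_pos: [0.4969, -0.1402, 0.0453]
ee_rot: [[0.995, 0.1, 0.001], [0.1, -0.995, -0.0], [0.001, 0.0, -1.0]]
wrist_force: [-0.5, -0.1, 1.5]
gripper_width: 0.25
gripper_force: 30.0
```

{"op": "move_arm", "data": {"targets": "0 0 0.4 0;0 0 0.7 0;0 0 0.8 0;0 0 0.8 0;0 0 0.8 0.1;0 0 0.3 0.1;0.3 1 0 0.1;0.3 1 0 0;0.3 1 0 0;0.3 1 0 0"}}

```text
time_s: 10.7
tcp_pos: [0.5263, -0.0393, 0.1398]
ee_rot: [[0.992, 0.125, -0.0], [0.125, -0.992, 0.0], [-0.0, -0.0, -1.0]]
wrist_force: [0.3, -0.2, 0.7]
gripper_width: 0.245
gripper_force: 30.0
```

{"op": "move_arm", "data": {"targets": "0 0.9 0 0;0 1 0 0;0 1 0 0;0 1 0 0;0.7 0.7 0 0;0.8 0 0 0;0.8 0 0 0;0.9 0 0 0;0 0 0 0;0 0 0 0"}}

```text
time_s: 11.53
tcp_pos: [0.6067, 0.0747, 0.1388]
ee_rot: [[0.992, 0.125, -0.002], [0.125, -0.992, -0.0], [-0.002, 0.0, -1.0]]
wrist_force: [0.0, -0.2, -0.7]
gripper_width: 0.249
gripper_force: 30.0
```

Run:
```python
from h import *
import pickle
s=sense();c=capture("wrist");pickle.dump((c,s),open("w5.pkl","wb"))
T=pose(c,s);P=s["tcp_pos"];print(s["time_s"],P,s["wrist_force"],s["ee_rot"][1,0])
o=np.array([155,150])
print(((w2px(c,T,[[.6065,.0757,.071]])-o)*4.2))
for r,z in((.01125,P[2]-.0393+.003),):
  th=np.linspace(0,2*np.pi,200);k=w2px(c,T,np.c_[P[0]+r*np.cos(th),P[1]+r*np.sin(th),0*th+z]);print((k.min(0)-o)*4.2,(k.max(0)-o)*4.2)
g=cv2.resize(c["image"][150:280,155:345],None,fx=4.2,fy=4.2,interpolation=cv2.INTER_CUBIC);cv2.imwrite("pics/w5c.png",g)
```

```text
11.5333 [0.6066646  0.07467822 0.13877636] [ 0.02817661 -0.15513595 -0.68978222] 0.12527103681601628
[[397.35205259 206.22206308]]
[340.91839471 197.56554557] [464.35875465 314.17684313]
```

View pics/w5c.png

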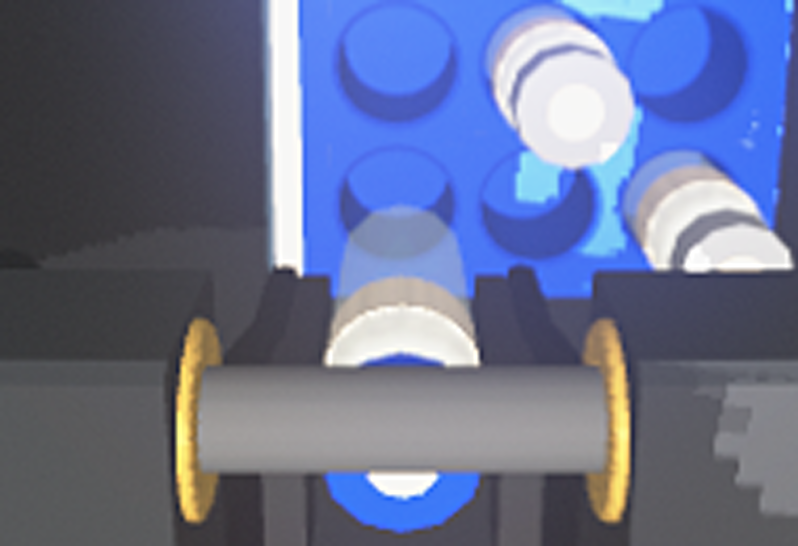

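Place b's mouth is centred near (395,204) and the vial foot spans u 340–464, top at about 207. Small correction, then descend.

{"op": "move_arm", "data": {"targets": "0.08 0.06 0 0;0 0 -0.4 0;0 0 -0.4 0;0 0 -0.3 0;0 0 -0.2 0;0 0 -0.2 0;0 0 0 0;0 0 0 0"}}

```text
time_s: 12.25
tcp_pos: [0.6085, 0.0762, 0.1019]
ee_rot: [[0.992, 0.126, -0.001], [0.126, -0.992, -0.0], [-0.001, 0.0, -1.0]]
wrist_force: [0.6, -0.3, 0.0]
gripper_width: 0.253
gripper_force: 30.0
```

Foot at about 0.063, inside the mouth with no contact force.

{"op": "move_arm", "data": {"targets": "0 0 -0.2 0;0 0 -0.3 0;0 0 -0.25 0;0 0 -0.15 0;0 0 -0.05 0;0 0 0 0;0 0 0 0"}}

```text
time_s: 12.83
tcp_pos: [0.6087, 0.0764, 0.0784]
ee_rot: [[0.992, 0.126, 0.0], [0.126, -0.992, 0.0], [0.0, -0.0, -1.0]]
wrist_force: [-0.6, 0.4, -0.5]
gripper_width: 0.254
gripper_force: 30.0
```

{"op": "move_arm", "data": {"targets": "0 0 0 0;0 0 0 0;0 0 0 0;0 0 0.4 0;0 0 0.8 0;0 0 1 0;0 0 1 0;0 0 1 0;0 0 1 0", "gripper": 45}}

```text
time_s: 13.58
tcp_pos: [0.6085, 0.0762, 0.2108]
ee_rot: [[0.992, 0.126, 0.001], [0.126, -0.992, 0.0], [0.001, -0.0, -1.0]]
wrist_force: [1.2, -0.0, 0.3]
gripper_width: 0.52
gripper_force: 0.0
```

{"op": "move_arm", "data": {"targets": "0 0 1 0;0 0 1 0;0 0 1 0;0 0 1 0;0 0 1 0;0 0 1 0;0.5 0 1 0;1 0 0.5 0;1 0 0 0;1 0 0 0", "gripper": 0}}

```text
time_s: 14.42
tcp_pos: [0.6967, 0.0761, 0.3994]
ee_rot: [[0.992, 0.126, 0.005], [0.126, -0.992, 0.001], [0.005, -0.001, -1.0]]
wrist_force: [0.6, 1.1, -0.5]
gripper_width: 0.006
gripper_force: 0.0
```

Run:
```python
from h import *
s=sense();print(s["time_s"],s["joints"].round(1),s["tcp_pos"])
d=capture("scene")
cv2.imwrite("pics/s6.png",cv2.resize(d["image"][140:290,150:360],(800,571),interpolation=cv2.INTER_CUBIC))
```

```text
14.4167 [ 19.4  27.6  33.6   0.  -95.8  77.8] [0.69669808 0.07613738 0.39940316]
```

View pics/s6.png

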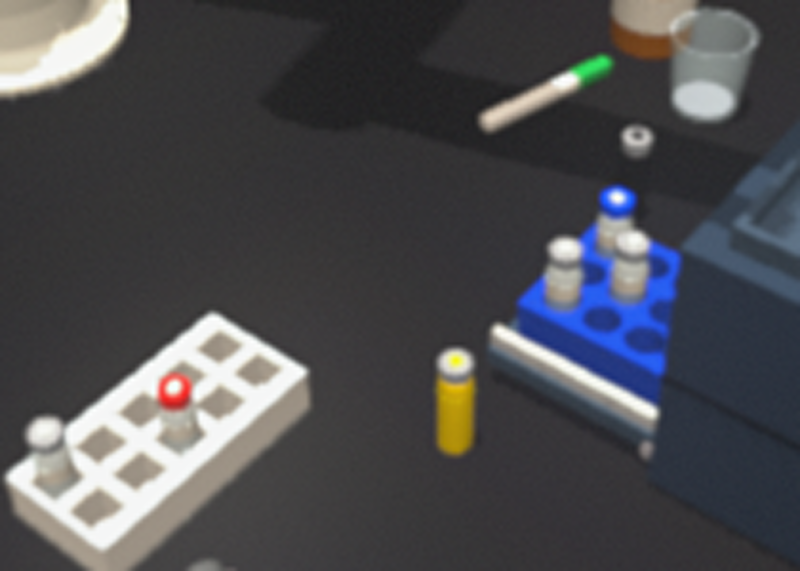

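Vials are as asked: red in the rack middle, blue in place b. Now I'll see, in free air above the sampler, how the arm behaves at the reach limit.

{"op": "move_arm", "data": {"targets": "1 0 0 0;1 0 0 0;1 0 0 0;1 0 0 0;1 0 0 0;1 0 0 0;1 0 0 0;1 0 0 0;1 0 0 0;1 0 0 0"}}

```text
time_s: 15.3
tcp_pos: [0.8767, 0.0701, 0.3582]
ee_rot: [[0.99, 0.125, 0.063], [0.125, -0.992, 0.002], [0.063, 0.006, -0.998]]
wrist_force: [-0.3, 0.1, 0.5]
gripper_width: 0.006
gripper_force: 0.0
```

```bash
python3 -c "
from h import *
s=sense();print(s['time_s'],s['joints'].round(1),s['tcp_pos'],s['ee_rot'].round(3))"
```

```text
15.3 [  15.3   55.4   80.7    0.9 -111.7   82.2] [0.87672558 0.07010532 0.35823233] [[ 0.99   0.125  0.063]
 [ 0.125 -0.992  0.002]
 [ 0.063  0.006 -0.998]]
```

{"op": "move_arm", "data": {"targets": "1 0 0.5 0;1 0 0.5 0;1 0 0.5 0;1 0 0.5 0;1 0 0.5 0;1 0 0.5 0;1 0 0.5 0;1 0 0.5 0;1 0 0.5 0;1 0 0.5 0"}}

```text
time_s: 16.13
tcp_pos: [0.9307, 0.0568, 0.3643]
ee_rot: [[0.965, 0.123, 0.231], [0.125, -0.992, 0.003], [0.23, 0.026, -0.973]]
wrist_force: [-0.1, 0.6, 0.2]
gripper_width: 0.009
gripper_force: 0.0
```

```bash
python3 -c "
from h import *
s=sense();print(s['time_s'],s['joints'].round(1),s['tcp_pos'],s['ee_rot'].round(3))"
```

```text
16.1333 [  14.4   55.9   80.7    3.2 -101.8   83.8] [0.93073702 0.05677503 0.3643377 ] [[ 0.965  0.123  0.231]
 [ 0.125 -0.992  0.003]
 [ 0.23   0.026 -0.973]]
```

{"op": "move_arm", "data": {"targets": "1 0 1 0;1 0 1 0;1 0 1 0;1 0 1 0;1 0 1 0;1 0 1 0;1 0 1 0;1 0 1 0;1 0 1 0;1 0 1 0"}}

```text
time_s: 16.97
tcp_pos: [0.948, 0.0445, 0.4622]
ee_rot: [[0.891, 0.113, 0.44], [0.125, -0.992, 0.001], [0.437, 0.054, -0.898]]
wrist_force: [-0.3, 0.4, 1.0]
gripper_width: 0.007
gripper_force: 0.0
```

{"op": "move_arm", "data": {"targets": "-1 0 -0.5 0;-1 0 -0.5 0;-1 0 -0.5 0;-1 0 -0.5 0"}}

```text
time_s: 17.3
tcp_pos: [0.8753, 0.0456, 0.4255]
ee_rot: [[0.891, 0.112, 0.439], [0.125, -0.992, 0.0], [0.436, 0.054, -0.899]]
wrist_force: [1.3, 1.0, 0.7]
gripper_width: 0.01
gripper_force: 0.0
```

```bash
python3 -c "
from h import *
s=sense();print(s['time_s'],s['joints'].round(1),s['tcp_pos'],s['ee_rot'].round(3))"
```

```text
17.3 [ 15.8  33.   39.4   7.2 -71.3  80.5] [0.87526643 0.04555247 0.42548118] [[ 0.891  0.112  0.439]
 [ 0.125 -0.992  0.   ]
 [ 0.436  0.054 -0.899]]
```

The tilt persists: the attained pose becomes the commanded one. 26° so far, and I want about 40°.

{"op": "move_arm", "data": {"targets": "1 0 0.6 0;1 0 0.6 0;1 0 1 0;1 0 1 0;1 0 1 0;1 0 1 0;1 0 1 0;1 0 1 0;1 0 1 0;1 0 1 0"}}

```text
time_s: 18.13
tcp_pos: [0.9588, 0.0396, 0.5311]
ee_rot: [[0.809, 0.1, 0.579], [0.124, -0.992, -0.002], [0.574, 0.073, -0.815]]
wrist_force: [0.5, 0.1, -0.8]
gripper_width: 0.006
gripper_force: 0.0
```

{"op": "move_arm", "data": {"targets": "1 0 1 0;1 0 1 0;1 0 1 0;1 0 1 0;-1 0 0 0;-1 0 0 0;-1 0 0 0;-1 0 0 0;-1 0 0 0;-1 0 0 0"}}

```text
time_s: 18.97
tcp_pos: [0.8377, 0.0371, 0.5608]
ee_rot: [[0.755, 0.092, 0.649], [0.124, -0.992, -0.005], [0.643, 0.084, -0.761]]
wrist_force: [-0.3, 0.4, 1.0]
gripper_width: 0.007
gripper_force: 0.0
```

```bash
python3 -c "
from h import *
s=sense();print(s['time_s'],s['joints'].round(1),s['tcp_pos'],s['ee_rot'].round(3))"
```

```text
18.9667 [ 17.5  22.   32.2  13.1 -61.7  77.3] [0.83771944 0.03710031 0.56080886] [[ 0.755  0.092  0.649]
 [ 0.124 -0.992 -0.005]
 [ 0.643  0.084 -0.761]]
```

{"op": "move_arm", "data": {"targets": "-1 0 0 0;-1 0 0 0;-1 0 0 0;-1 0 0 0;-1 0 0 0;-1 0 0 0;-1 0 -0.5 0;-1 0 -1 0;-1 0 -1 0;-1 0 -1 0"}}

```text
time_s: 19.8
tcp_pos: [0.5882, 0.0375, 0.4723]
ee_rot: [[0.755, 0.092, 0.649], [0.124, -0.992, -0.003], [0.644, 0.083, -0.761]]
wrist_force: [0.6, 0.0, -0.1]
gripper_width: 0.006
gripper_force: 0.0
```

{"op": "move_arm", "data": {"targets": "-1 0 -1 0;-1 0 -1 0;-1 0 -1 0;-0.1 0 -1 0;0 0 -1 0;0 0 -1 0;0 0 -1 0;0 0 -1 0;0 0 -1 0;0 0 -1 0"}}

```text
time_s: 20.63
tcp_pos: [0.5097, 0.0384, 0.2575]
ee_rot: [[0.773, 0.08, 0.629], [0.124, -0.992, -0.026], [0.622, 0.098, -0.777]]
wrist_force: [0.5, -0.2, 0.4]
gripper_width: 0.003
gripper_force: 0.0
```

```bash
python3 -c "
from h import *
s=sense();print(s['time_s'],s['joints'].round(1),s['tcp_pos'],s['ee_rot'].round(3),s['wrist_force'])"
```

```text
20.6333 [ 12.2  -7.2 -57.8  82.2  -9.2   5.4] [0.50969782 0.03843179 0.25753049] [[ 0.773  0.08   0.629]
 [ 0.124 -0.992 -0.026]
 [ 0.622  0.098 -0.777]] [ 0.54678913 -0.21069692  0.43191091]
```

```bash
cat > k.py <<'E'
import numpy as np
from scipy.optimize import least_squares
r=np.radians
D=[(22.09,.38,.1507,.6059,.2215,0),(27.6,33.6,.6967,.0761,.3994,.3),(55.4,80.7,.8767,.0701,.3582,3.6),(55.9,80.7,.9307,.0568,.3643,13.4),(33,39.4,.8753,.0456,.4255,26.1),(22,32.2,.8377,.0371,.5608,40.5)]
def f(p):
    A,B,L,r0,z0,off,g=p;o=[]
    for j2,j3,x,y,z,t in D:
        e=r(j3-j2);q=r(-90+t);R=np.sqrt(x*x+y*y-off**2)
        o+=[r0+A*np.sin(r(j2))+B*np.cos(e)+g*np.sin(e)*0+L*np.cos(q)-R,z0+A*np.cos(r(j2))+B*np.sin(e)+L*np.sin(q)-z]
    return o
S=least_squares(f,[.4,.4,.25,0,.3,.157,0]);p=S.x;print(p.round(3),(S.fun*1e3).round(1))
A,B,L,r0,z0,off,g=p
def ik(x,y,z,t):
    R=np.sqrt(x*x+y*y-off**2)-r0-L*np.cos(r(-90+t));Z=z-z0-L*np.sin(r(-90+t))
    d=np.hypot(R,Z);
    if d>A+B: return None
    al=np.arctan2(Z,R);e1=al+np.arccos((A*A+d*d-B*B)/(2*A*d));e2=np.arctan2(Z-A*np.sin(e1),R-A*np.cos(e1))
    j2=90-np.degrees(e1);el=np.degrees(e2);return np.array([j2,el+j2,-90+t-el]).round(1)
for x,y in((.555,.04),(.575,.042),(.60,.045),(.65,.05),(.715,.058)):
    for z in(.045,.06): print(x,z,[(t,ik(x,y,z,t).tolist()) for t in(25,30,35,40)])
E
python3 k.py
```

```text
[ 0.633  0.461  0.352 -0.171  0.156  0.383  0.   ] [ 2.5 -2.2 -4.2 12.8 -2.7  1.9  3.2 -3.5 -1.5 -4.2  2.8 -4.8]
0.555 0.045 [(25, [17.3, -41.8, -5.9]), (30, [17.2, -45.6, 2.9]), (35, [17.8, -49.4, 12.2]), (40, [19.1, -53.2, 22.3])]
0.555 0.06 [(25, [15.8, -40.9, -8.3]), (30, [15.5, -44.8, 0.3]), (35, [15.9, -48.6, 9.5]), (40, [17.0, -52.3, 19.3])]
0.575 0.045 [(25, [19.0, -38.7, -7.3]), (30, [18.9, -42.5, 1.4]), (35, [19.3, -46.3, 10.6]), (40, [20.4, -50.0, 20.4])]
0.575 0.06 [(25, [17.6, -37.9, -9.5]), (30, [17.3, -41.7, -1.0]), (35, [17.5, -45.5, 8.0]), (40, [18.4, -49.3, 17.7])]
0.6 0.045 [(25, [21.1, -34.9, -9.0]), (30, [20.8, -38.7, -0.5]), (35, [21.1, -42.5, 8.6]), (40, [22.0, -46.2, 18.2])]
0.6 0.06 [(25, [19.7, -34.1, -11.2]), (30, [19.3, -38.0, -2.7]), (35, [19.4, -41.8, 6.2]), (40, [20.2, -45.5, 15.7])]
0.65 0.045 [(25, [25.0, -27.3, -12.6]), (30, [24.6, -31.3, -4.2]), (35, [24.6, -35.1, 4.7]), (40, [25.1, -38.8, 13.9])]
0.65 0.06 [(25, [23.8, -26.6, -14.6]), (30, [23.3, -30.6, -6.2]), (35, [23.2, -34.4, 2.6]), (40, [23.6, -38.1, 11.7])]
0.715 0.045 [(25, [30.0, -17.4, -17.6]), (30, [29.3, -21.5, -9.2]), (35, [29.1, -25.4, -0.5]), (40, [29.3, -29.2, 8.5])]
0.715 0.06 [(25, [29.0, -16.8, -19.3]), (30, [28.2, -20.9, -10.9]), (35, [27.9, -24.8, -2.3]), (40, [28.0, -28.6, 6.6])]k.py:8: RuntimeWarning: invalid value encountered in sqrt
  e=r(j3-j2);q=r(-90+t);R=np.sqrt(x*x+y*y-off**2)
```

```bash
cat > k.py <<'E'
import numpy as np
from scipy.optimize import least_squares
from scipy.spatial.transform import Rotation as Ro
# joints, pos, ee_rot
D=[([90.848,22.042,.453,0,-68.411,-14.817],[.151,.607,.223],[[.9704,-.2416,0],[-.2416,-.9704,0],[0,0,-1]]),
([19.4,27.6,33.6,0,-95.8,77.8],[.6967,.0761,.3994],[[.992,.126,.005],[.126,-.992,.001],[.005,-.001,-1]]),
([15.3,55.4,80.7,.9,-111.7,82.2],[.8767,.0701,.3582],[[.99,.125,.063],[.125,-.992,.002],[.063,.006,-.998]]),
([14.4,55.9,80.7,3.2,-101.8,83.8],[.9307,.0568,.3643],[[.965,.123,.231],[.125,-.992,.003],[.23,.026,-.973]]),
([15.8,33,39.4,7.2,-71.3,80.5],[.8753,.0456,.4255],[[.891,.112,.439],[.125,-.992,0],[.436,.054,-.899]]),
([17.5,22,32.2,13.1,-61.7,77.3],[.8377,.0371,.5608],[[.755,.092,.649],[.124,-.992,-.005],[.643,.084,-.761]]),
([12.2,-7.2,-57.8,82.2,-9.2,5.4],[.5097,.0384,.2575],[[.773,.08,.629],[.124,-.992,-.026],[.622,.098,-.777]])]
E=lambda a,d:Ro.from_euler(a,d,degrees=True)
def fk(j,p,s4=1,s6=1):
    z0,r0,A,h,B,L,off,w6,w=p
    R=E('z',j[0]);P=R.apply([r0,off,z0])
    R2=R*E('y',j[1]);P=P+R2.apply([0,0,A])          # upper arm along z
    R3=R2*E('y',-j[2]);P=P+R3.apply([B,0,h])       # forearm along x
    R4=R3*E('x',s4*j[3])
    R5=R4*E('y',-j[4]);P=P+R5.apply([L,w,0])          # tool along x
    R6=R5*E('x',s6*j[5]+w6)
    return P,R6*Ro.from_matrix([[0,0,1],[0,1,0],[-1,0,0]])  # tool z = x
def res(p,s4,s6,m=.3):
    o=[]
    for j,P,M in D:
        q,R=fk(j,p,s4,s6);o+=list(q-P)+list(m*(Ro.from_matrix(M).inv()*R).as_rotvec())
    return np.array(o)
def calib():
    best=None
    for s4 in(1,-1):
        for s6 in(1,-1):
            for w6 in(0,90,180,270):
                S=least_squares(res,[.3,0,.4,0,.4,.25,-.16,w6,0],args=(s4,s6),x_scale=[.1]*7+[30,.1])
                if best is None or S.cost<best[0]: best=(S.cost,S.x,s4,s6,S.fun)
    return best
if __name__=="__main__":
    c,p,s4,s6,f=calib();print(c,p.round(4),s4,s6);print((f*1e3).round(1).reshape(-1,6))
E
python3 k.py
```

```text
1.2268507288024886e-06 [ 1.61400e-01  1.90000e-03  5.63300e-01 -3.00000e-04  4.21000e-01
  3.05600e-01 -5.00000e-04  2.69957e+02 -1.59100e-01] -1 -1
[[-0.4 -0.1 -0.2 -0.   0.  -0.3]
 [ 0.2  0.1 -0.6  0.  -0.5 -0. ]
 [ 0.4 -0.2  0.   0.1  0.4  0. ]
 [-0.2  0.3 -0.  -0.1 -0.1 -0.1]
 [-0.3 -0.3  0.3  0.2  0.2  0.2]
 [-0.2  0.   0.4  0.   0.4  0.1]
 [ 0.2 -0.3  0.1 -0.   0.2  0. ]]
```

```bash
cat > s.py <<'E'
from k import *
c,p,s4,s6,f=calib()
lo=np.array([-179.8,-69.3,-61.3,-181.2,-171.1,-177.4])+.5;hi=np.array([179.8,118.1,80.6,117.6,-9.2,177.4])-.5
def ik(P,R,j0):
    g=lambda j:np.r_[(lambda q:np.r_[q[0]-P,.3*(R.inv()*q[1]).as_rotvec()])(fk(j,p,s4,s6))]
    S=least_squares(g,np.clip(j0,lo+.1,hi-.1),bounds=(lo,hi),x_scale=30);return S.x,np.abs(S.fun).max()
ax=np.array([np.cos(np.radians(6.6)),np.sin(np.radians(6.6)),0]);F=np.array([.705,.057,.03])
def orient(psi,T,hd):
    d=np.array([np.sin(np.radians(T))*np.cos(np.radians(hd)),np.sin(np.radians(T))*np.sin(np.radians(hd)),-np.cos(np.radians(T))])
    y=np.array([np.sin(np.radians(psi)),-np.cos(np.radians(psi)),0]);x=np.cross(y,d);x/=np.linalg.norm(x);y=np.cross(d,x)
    return Ro.from_matrix(np.c_[x,y,d])
def tcp(R,adv,z=.048):
    # contact: most forward point of shut finger tips (x±9.5,y±15)
    t=max(R.apply([9.5e-3,s*15e-3,0])@ax for s in(1,-1)); P=F+ax*(adv-t);P[2]=z;return P
def clear(R,P):
    return -max(((R.apply([a,b,k])+P)-F)@ax for a in(.0375,-.0375) for b in(.095,-.095) for k in(-.07,-.2))*1e3
if __name__=="__main__":
    rng=np.random.default_rng(0)
    seeds=[[12,0,-50,82,-9.3,5],[12,30,-20,20,-20,70],[30,30,-20,-90,-20,100],[40,30,-20,-175,-20,-100],[0,30,-20,110,-20,0]]
    for hd in(-20,-10,0,7,15,25):
      for T in(28,32,36,40):
        R=orient(6.6,T,hd);P=tcp(R,.009);cl=clear(R,P)
        if cl<4: continue
        P0=tcp(R,-.115)
        out=[]
        for Q in(P,P0):
            b=[ik(Q,R,np.array(s)) for s in seeds]
            b=[x for x in b if x[1]<5e-4];u=[]
            for x,e in b:
                if not any(np.abs(x-y).max()<3 for y in u):u.append(x)
            out.append([x.round(0).astype(int).tolist() for x in u])
        if out[0]:print(hd,T,"clear",round(cl,1),"end",out[0],"start",out[1])
E
python3 s.py
cat > t.py <<'E'
from s import *
seeds=[[12,0,-50,82,-9.3,5],[12,30,-20,20,-20,70],[-20,30,-20,-90,-20,100],[-25,30,-20,-175,-20,-100],[0,30,-20,110,-20,0],[-25,30,-20,-140,-20,-60]]
for psi in(-5,6.6,15):
 for hd in(-25,-10,7,25):
  for T in(30,35,40):
    R=orient(psi,T,hd);P=tcp(R,.009)
    r=[min(((e*1e3,x) for x,e in (ik(Q,R,np.array(s)) for s in seeds)),key=lambda v:v[0]) for Q in(P,tcp(R,-.115))]
    print(psi,hd,T,"cl %.0f"%clear(R,P),*["err %.1f %s"%(e,x.round(0).astype(int).tolist()) for e,x in r])
E
python3 t.py
```

```text
-5 -25 30 cl -26 err 0.0 [8, 30, -39, 107, -16, -29] err 9.5 [5, 21, -52, 117, -18, -38]
-5 -25 35 cl -22 err 5.2 [7, 30, -40, 117, -20, -39] err 18.7 [8, 22, -53, 117, -23, -42]
-5 -25 40 cl -19 err 15.1 [9, 31, -40, 117, -26, -42] err 25.8 [11, 22, -54, 117, -29, -46]
-5 -10 30 cl -17 err 13.3 [3, 29, -38, 117, -10, -34] err 16.1 [-12, 23, -44, -181, -10, -84]
-5 -10 35 cl -11 err 19.0 [-9, 30, -31, -181, -10, -86] err 1.6 [-12, 22, -42, -175, -10, -89]
-5 -10 40 cl -6 err 4.6 [-8, 30, -31, -181, -11, -87] err 0.0 [-12, 23, -46, -175, -19, -89]
-5 7 30 cl -10 err 20.3 [18, 30, -24, 9, -10, 61] err 31.2 [18, 21, -32, -12, -10, 82]
-5 7 35 cl -2 err 30.8 [16, 30, -19, -12, -10, 85] err 30.4 [-10, 23, -34, -137, -10, -129]
-5 7 40 cl 5 err 28.8 [-8, 31, -22, -145, -10, -123] err 17.3 [-7, 22, -29, -115, -10, -153]
-5 25 30 cl -7 err 0.0 [15, 30, -15, -19, -16, 91] err 0.0 [16, 22, -29, -26, -10, 97]
-5 25 35 cl 2 err 0.0 [13, 30, -14, -31, -14, 105] err 0.0 [11, 22, -26, -45, -11, 120]
-5 25 40 cl 11 err 0.0 [9, 30, -12, -48, -14, 125] err 0.0 [4, 22, -24, -65, -15, 147]
6.6 -25 30 cl
[... 1470 characters left out ...]
[-8, 31, -30, -181, -10, -70] err 1.9 [-12, 22, -42, -175, -10, -72]
15 -10 40 cl 10 err 4.6 [-8, 30, -30, -181, -11, -71] err 0.0 [-12, 23, -46, -175, -19, -73]
15 7 30 cl -7 err 19.2 [18, 30, -24, 10, -10, 78] err 37.5 [18, 21, -32, -12, -10, 99]
15 7 35 cl 0 err 36.4 [16, 30, -19, -12, -10, 101] err 27.2 [-10, 23, -34, -138, -10, -112]
15 7 40 cl 8 err 28.6 [-8, 31, -22, -145, -10, -108] err 16.3 [-7, 22, -29, -115, -10, -138]
15 25 30 cl -15 err 0.0 [15, 30, -15, -19, -16, 109] err 0.0 [16, 22, -30, -26, -10, 115]
15 25 35 cl -10 err 0.0 [13, 30, -14, -31, -14, 122] err 0.0 [11, 21, -26, -45, -11, 137]
15 25 40 cl -5 err 0.0 [9, 30, -12, -48, -14, 142] err 0.0 [4, 22, -24, -66, -15, 164]
```

```bash
cat > t2.py <<'E'
from s import *
from station import sense
Rc=Ro.from_matrix(sense()["ee_rot"])
seeds=[[12,25,-20,-30,-14,110],[8,28,-18,-55,-15,135],[14,30,-15,-25,-15,100]]
for psi in(-10,-5,0,4):
 for hd in(14,18,22,26):
  for T in(38,42,46):
    R=orient(psi,T,hd);P=tcp(R,.009);cl=clear(R,P)
    if cl<8: continue
    r=[min(((e*1e3,x) for x,e in (ik(Q,R,np.array(s)) for s in seeds)),key=lambda v:v[0]) for Q in(P,tcp(R,-.115))]
    if max(v[0] for v in r)>2: continue
    e=(R*Rc.inv()).as_euler('ZYZ',degrees=True) # intrinsic ZYZ: Rz(e0)Ry(e1)Rz(e2)
    b,th,a=e
    print(psi,hd,T,"cl %.0f"%cl,"a %.0f th %.0f b %.0f"%(a,th,b),*["err %.1f %s"%(q,x.round(0).astype(int).tolist()) for q,x in r])
E
python3 t2.py
```

```text
-10 22 42 cl 10 a 87 th 22 b -88 err 0.0 [9, 30, -12, -53, -11, 128] err 0.0 [1, 22, -24, -75, -14, 155]
-10 22 46 cl 18 a 97 th 23 b -97 err 0.0 [3, 30, -11, -71, -14, 151] err 1.4 [-6, 23, -25, -90, -20, 177]
-10 26 42 cl 10 a 85 th 24 b -85 err 0.0 [6, 30, -11, -56, -16, 131] err 0.0 [0, 22, -24, -73, -18, 154]
-10 26 46 cl 18 a 95 th 25 b -93 err 0.0 [2, 30, -10, -71, -18, 151] err 0.0 [-7, 23, -24, -87, -23, 174]
-5 22 42 cl 14 a 89 th 19 b -88 err 0.0 [9, 30, -12, -53, -11, 132] err 0.0 [1, 22, -24, -74, -14, 159]
-5 26 42 cl 12 a 87 th 21 b -84 err 0.0 [6, 30, -11, -56, -16, 136] err 0.0 [0, 22, -24, -73, -18, 158]
-5 26 46 cl 14 a 98 th 22 b -93 err 0.0 [1, 30, -10, -71, -18, 155] err 1.3 [-6, 23, -24, -86, -23, 177]
0 22 38 cl 8 a 78 th 17 b -75 err 0.0 [13, 30, -15, -36, -10, 115] err 0.1 [9, 21, -26, -55, -10, 137]
0 22 42 cl 11 a 92 th 17 b -88 err 0.0 [9, 30, -12, -53, -11, 136] err 0.0 [1, 22, -24, -74, -14, 163]
```

```bash
cat > t3.py <<'E'
from s import *
from station import sense
s=sense();Rc=Ro.from_matrix(s["ee_rot"])
for P in([.75,.04,.45],[.8,.04,.5]):
  P=np.array(P);j,e=ik(P,Rc,np.array([17.,20,20,13,-60,77]));print(P,j.round(0),e)
  for a in range(0,-100,-15):
    j,e=ik(P,E('z',a)*Rc,j);print(a,j.round(0),"%.4f"%e)
  R2=E('y',-20)*E('z',-91)*Rc
  for b in range(0,100,15):
    j,e=ik(P,E('z',b)*R2,j);print("b",b,j.round(0),"%.4f"%e)
Rt=E('z',92)*R2;print(Rt.as_matrix().round(3),clear(Rt,tcp(Rt,.009)))
# descend to start then push
for P in([.7,.04,.45],[.6,.04,.4],[.57,.035,.3],[.57,.035,.2],[.57,.035,.1],[.57,.035,.048],[.6,.039,.048],[.65,.045,.048],[.7,.051,.048]):
  j,e=ik(np.array(P),Rt,j);print(P,j.round(0),"%.4f"%e)
print(tcp(Rt,.009),tcp(Rt,-.115))
E
python3 t3.py
```

```text
[0.75 0.04 0.45] [ 20.  12.   1.  21. -44.  66.] 9.059419880941277e-14
0 [ 20.  12.   1.  21. -44.  66.] 0.0000
-15 [ 23.  13.  -2.  33. -49.  42.] 0.0000
-30 [ 26.  16.   1.  39. -58.  25.] 0.0000
-45 [ 27.  21.   7.  40. -70.  12.] 0.0000
-60 [ 28.  26.  15.  40. -82.   2.] 0.0000
-75 [ 28.  32.  26.  38. -94.  -7.] 0.0000
-90 [  26.   40.   40.   35. -108.  -14.] 0.0000
b 0 [ 28.  29.  18.  42. -87. -35.] 0.0000
b 15 [ 28.  23.   8.  44. -74. -27.] 0.0000
b 30 [ 27.  18.  -0.  44. -61. -17.] 0.0000
b 45 [ 24.  13.  -5.  42. -50.  -3.] 0.0000
b 60 [ 22.  11.  -6.  33. -41.  18.] 0.0000
b 75 [ 19.  10.  -0.  14. -39.  47.] 0.0000
b 90 [ 13.  12.   9.  -6. -46.  78.] 0.0000
[0.8  0.04 0.5 ] [ 19.  17.  16.  17. -53.  72.] 5.576527385697805e-10
0 [ 19.  17.  16.  17. -53.  72.] 0.0000
-15 [ 22.  19.  14.  28. -57.  50.] 0.0000
-30 [ 24.  22.  17.  35. -65.  33.] 0.0000
-45 [ 26.  27.  23.  38. -77.  20.] 0.0000
-60 [ 26.  33.  34.  39. -90.  11.] 0.0000
-75 [  26.   42.   50.   39. -104.    4.] 0.0000
-90 [  24.   55.   77.   43. -122.    2.] 0.0060
b 0 [  25.   56.   80.   44. -116. 
[... 276 characters left out ...]
  78.] 0.0000
[[ 0.778  0.097  0.62 ]
 [-0.082 -0.964  0.253]
 [ 0.623 -0.247 -0.742]] 13.611787180989182
[0.7, 0.04, 0.45] [ 14.   7.   4.  -8. -46.  80.] 0.0000
[0.6, 0.04, 0.4] [ 18.  -3. -15.  -5. -37.  76.] 0.0000
[0.57, 0.035, 0.3] [ 18.  -3. -28.  -7. -23.  78.] 0.0000
[0.57, 0.035, 0.2] [ 17.   5. -33. -18. -11.  90.] 0.0000
[0.57, 0.035, 0.1] [  7.  15. -27. -55. -12. 134.] 0.0000
[0.57, 0.035, 0.048] [ -1.  21. -26. -77. -16. 162.] 0.0000
[0.6, 0.039, 0.048] [  2.  23. -22. -72. -14. 155.] 0.0000
[0.65, 0.045, 0.048] [  5.  26. -17. -63. -13. 144.] 0.0000
[0.7, 0.051, 0.048] [  7.  29. -13. -55. -12. 134.] 0.0000
[0.70651346 0.05717511 0.048     ] [0.58333524 0.04292291 0.048     ]
```

{"op": "move_arm", "data": {"targets": "0.3 0 1 0;0.6 0 1 0;1 0 1 0;1 0 1 0;1 0 1 0;1 0 1 0;1 0 1 0;1 0 0.9 0;1 0 0 0;1 0 0 0"}}

```text
time_s: 21.47
tcp_pos: [0.7322, 0.0372, 0.4466]
ee_rot: [[0.758, 0.076, 0.648], [0.123, -0.992, -0.027], [0.641, 0.1, -0.761]]
wrist_force: [0.8, -0.9, -1.5]
gripper_width: 0.008
gripper_force: 0.0
```

{"op": "move_arm", "data": {"targets": "0.5 0 0 -1;0 0 0 -1;0 0 0 -1;0 0 0 -1;0 0 0 -1;0 0 0 -1;0 0 0 -1;0 0 0 -1;0 0 0 -1;0 0 0 -1"}}

```text
time_s: 22.3
tcp_pos: [0.7428, 0.0371, 0.4432]
ee_rot: [[0.582, -0.713, 0.39], [-0.507, -0.694, -0.511], [0.636, 0.099, -0.766]]
wrist_force: [0.6, -1.0, -0.1]
gripper_width: 0.002
gripper_force: 0.0
```

{"op": "move_arm", "data": {"targets": "0 0 0 -1;0 0 0 -1;0 0 0 -1;0 0 0 -1;0 0 0 -1;0 0 0 -1;0 0 0 -1;0 0 0 -1;0 0 0 -0.2"}}

```text
time_s: 23.05
tcp_pos: [0.7442, 0.037, 0.4401]
ee_rot: [[0.109, -0.993, -0.042], [-0.766, -0.057, -0.641], [0.634, 0.102, -0.767]]
wrist_force: [0.1, 0.8, -1.3]
gripper_width: 0.009
gripper_force: 0.0
```

```bash
python3 -c "
from h import *
s=sense();print(s['time_s'],s['joints'].round(1),s['tcp_pos'],s['ee_rot'].round(3),s['wrist_force'])"
```

```text
23.05 [  26.6   39.1   36.9   35.4 -107.1  -16.4] [0.74423312 0.03698458 0.44009035] [[ 0.109 -0.993 -0.042]
 [-0.766 -0.057 -0.641]
 [ 0.634  0.102 -0.767]] [ 0.08926965  0.76561827 -1.28718748]
```

{"op": "move_arm", "data": {"targets": "1 0 0.5 0;1 0 0.5 0;1 0 1 0;1 0 1 0;1 0 1 0;1 0 1 0;1 0 1 0;1 0 1 0"}}

```text
time_s: 23.72
tcp_pos: [0.7854, 0.0168, 0.4316]
ee_rot: [[0.208, -0.965, -0.161], [-0.742, -0.048, -0.668], [0.637, 0.258, -0.726]]
wrist_force: [1.2, 1.0, -14.8]
gripper_width: 0.005
gripper_force: 0.0
```

```bash
python3 -c "
from h import *
s=sense();print(s['time_s'],s['joints'].round(1),s['joint_velocities'].round(0),s['tcp_pos'],s['ee_rot'].round(3),s['wrist_force'])
c=capture('scene');s=sense();print(s['wrist_force'],s['joints'].round(1),s['ee_rot'].round(3),s['tcp_pos'])"
```

```text
23.7167 [  23.1   52.4   58.9   39.3 -119.4   -1.8] [ -7.  66.  99.  24. -65.  69.] [0.78541626 0.01675519 0.43155938] [[ 0.208 -0.965 -0.161]
 [-0.742 -0.048 -0.668]
 [ 0.637  0.258 -0.726]] [  1.17738754   0.95212    -14.80714508]
[  6.51323577   2.44220441 -11.66479325] [  23.    54.5   62.6   39.3 -119.7   -1.3] [[ 0.198 -0.969 -0.15 ]
 [-0.748 -0.05  -0.662]
 [ 0.634  0.243 -0.734]] [0.79717215 0.02068902 0.42256856]
```

{"op": "move_arm", "data": {"targets": "0 0 0 0;0 0 0 0;0 0 0 0"}}

```text
time_s: 24.02
tcp_pos: [0.7869, 0.0167, 0.4953]
ee_rot: [[0.096, -0.995, -0.031], [-0.786, -0.057, -0.616], [0.611, 0.084, -0.787]]
wrist_force: [-1.9, -0.7, 4.1]
gripper_width: 0.007
gripper_force: 0.0
```

```bash
python3 -c "
from h import *
s=sense();print(s['time_s'],s['joints'].round(1),s['tcp_pos'],s['ee_rot'].round(3),s['wrist_force'])"
```

```text
24.0167 [  23.1   51.3   68.6   39.6 -119.5   -1.8] [0.78688455 0.0166828  0.49532354] [[ 0.096 -0.995 -0.031]
 [-0.786 -0.057 -0.616]
 [ 0.611  0.084 -0.787]] [-1.92135249 -0.69784048  4.09495617]
```

{"op": "move_arm", "data": {"targets": "0.8 0 0 0;0.8 0 0 0;0.8 0 0 0;0.8 0 0 0;0.8 0 0 0;0.8 0 0 0;0.8 0 0 0;0.8 0 0 0;0 0 0 0;0 0 0 0"}}

```text
time_s: 24.85
tcp_pos: [0.8383, 0.0036, 0.4105]
ee_rot: [[0.096, -0.995, -0.042], [-0.81, -0.054, -0.584], [0.578, 0.09, -0.811]]
wrist_force: [-0.1, -0.1, 0.5]
gripper_width: 0.002
gripper_force: 0.0
```

```bash
python3 -c "
from h import *
s=sense();print(s['time_s'],s['joints'].round(1),s['tcp_pos'],s['ee_rot'].round(3),s['wrist_force'])"
```

```text
24.85 [  20.7   56.5   69.6   35.9 -115.    -3.8] [0.83832727 0.00363216 0.41045671] [[ 0.096 -0.995 -0.042]
 [-0.81  -0.054 -0.584]
 [ 0.578  0.09  -0.811]] [-0.08947441 -0.10962028  0.50728514]
```

{"op": "move_arm", "data": {"targets": "0.9 0 0.6 0;0.9 0 0.6 0;0.9 0 0.6 0;0.9 0 0.6 0;0.9 0 0.6 0;0.9 0 0.6 0;0.9 0 0.6 0;0.9 0 0.6 0;0.9 0 0.6 0;0.9 0 0.6 0"}}

```text
time_s: 25.68
tcp_pos: [0.8149, -0.0085, 0.4584]
ee_rot: [[0.037, -0.999, 0.004], [-0.887, -0.034, -0.46], [0.46, 0.014, -0.888]]
wrist_force: [0.7, -0.3, -0.4]
gripper_width: 0.007
gripper_force: 0.0
```

```bash
python3 -c "
from h import *
s=sense();print(s['time_s'],s['joints'].round(1),s['tcp_pos'],s['ee_rot'].round(3),s['wrist_force'])"
```

```text
25.6833 [  19.    52.3   73.3   29.4 -117.    -4.6] [ 0.81487345 -0.00847283  0.45840084] [[ 0.037 -0.999  0.004]
 [-0.887 -0.034 -0.46 ]
 [ 0.46   0.014 -0.888]] [ 0.70476616 -0.30914313 -0.43346196]
```

```bash
cat > em.py <<'E'
from s import *
LO=np.array([-179.83,-69.29,-61.27,-181.25,-171.15,-9.14*0-177.46]);HI=np.array([179.83,118.12,80.66,117.63,-9.14,177.46])
LO[4]=-171.15;LO[5]=-177.46
V=.7*np.array([159.86,159.86,180,180,180,180])/12
def step(j,sh,spin,w=.3):
    P,R=fk(j,p,s4,s6);Pt=P+np.array(sh)*.025;Rt=E('z',5*spin)*R
    g=lambda q:(lambda a:np.r_[a[0]-Pt,w*(Rt.inv()*a[1]).as_rotvec()])(fk(q,p,s4,s6))
    l=np.maximum(LO,j-V);h=np.minimum(HI,j+V)
    return least_squares(g,np.clip(j,l+1e-6,h-1e-6),bounds=(l,h),x_scale=30,ftol=1e-6,xtol=1e-6).x
def run(j,rows,w=.3):
    j=np.array(j,float)
    for r in rows: j=step(j,r[:3],r[3],w)
    return j
def show(j,n=""):
    P,R=fk(j,p,s4,s6);z=R.as_matrix()[:,2];print(n,j.round(1),P.round(3),"z",z.round(3),"y",R.as_matrix()[:,1].round(3))
if __name__=="__main__":
    for w in(.1,.2,.3,.5,1.):
        print("w",w);j=run([19.4,27.6,33.6,0,-95.8,77.8],[[1,0,0,0]]*10,w);show(j,"A")
        j=run(j,[[1,0,.5,0]]*10,w);show(j,"B");j=run(j,[[1,0,1,0]]*10,w);show(j,"C")
        j=run([20.7,56.5,69.6,35.9,-115,-3.8],[[.9,0,.6,0]]*10,w);show(j,"D")
E
python3 em.py
```

```text
w 0.1
A [ 15.7  54.5  80.7   4.3 -99.   82.8] [0.938 0.075 0.393] z [ 0.303  0.009 -0.953] y [ 0.121 -0.992  0.029]
B [ 14.4  60.7  80.7  17.5 -45.7  78.1] [1.163 0.074 0.503] z [ 0.916  0.013 -0.402] y [ 0.057 -0.994  0.098]
C [  3.5  66.9  76.7 103.3  -9.1  -6. ] [1.203 0.063 0.668] z [ 0.975 -0.095  0.203] y [-0.116 -0.989  0.096]
D [ 18.3  57.6  73.   51.9 -72.2   0.7] [ 1.041 -0.     0.547] z [ 0.663 -0.569 -0.486] y [-0.749 -0.509 -0.424]
w 0.2
A [  15.6   54.7   80.7    3.3 -102.9   82.7] [0.919 0.074 0.381] z [ 0.231  0.007 -0.973] y [ 0.123 -0.992  0.022]
B [ 14.7  57.5  80.7  11.5 -64.5  82.1] [1.097 0.069 0.463] z [ 0.766  0.014 -0.643] y [ 0.086 -0.993  0.081]
C [ 8.4 64.1 73.1 62.9 -9.1 34.6] [1.208 0.062 0.637] z [0.997 0.005 0.082] y [-0.005 -0.993  0.115]
D [ 19.   57.4  74.1  48.5 -83.5   2.1] [ 0.994 -0.01   0.517] z [ 0.523 -0.607 -0.598] y [-0.851 -0.408 -0.33 ]
w 0.3
A [  15.5   55.    80.7    2.3 -106.4   82.5] [0.902 0.072 0.371] z [ 0.164  0.005 -0.986] y [ 0.125 -0.992  0.016]
B [ 14.7  56.   80.7   8.1 -79.5  83.5] [1.035 0.064 0.425] z [ 0.589  0.011 -0.808
[... 483 characters left out ...]
 [ 14.4  51.5  80.7   8.2 -83.6  84.4] [0.995 0.048 0.491] z [ 0.594  0.006 -0.804] y [ 0.102 -0.992  0.068]
D [  18.8   58.1   76.3   41.9 -105.7    2.8] [ 0.893 -0.029  0.457] z [ 0.174 -0.62  -0.765] y [-0.98  -0.182 -0.076]
w 1.0
A [  15.2   55.7   80.7    0.4 -113.4   82.1] [0.869 0.07  0.352] z [ 0.028  0.002 -1.   ] y [ 0.126 -0.992  0.002]
B [  14.2   56.2   80.7    1.3 -108.9   83.5] [0.895 0.054 0.348] z [ 0.099  0.003 -0.995] y [ 0.126 -0.992  0.01 ]
C [  14.    51.2   80.7    2.6 -108.8   84.3] [0.877 0.041 0.427] z [ 0.189  0.002 -0.982] y [ 0.124 -0.992  0.022]
D [  18.1   58.8   77.2   39.1 -114.2    2.5] [ 0.855 -0.035  0.436] z [ 0.022 -0.598 -0.802] y [-0.995 -0.091  0.04 ]
```

```bash
cat > r1.py <<'E'
from em import *
w=.6
j=np.array([19.,52.3,73.3,29.4,-117,-4.6]);show(j,"now")
j=run(j,[[-1,.3,0,0]]*4,w);show(j,"retreat")
for i in range(3):
    j=run(j,[[0,0,0,-1]]*6,w);show(j,"spin")
for i in range(5):
    j=run(j,[[1,0,.3,0]]*4,w);show(j,"push")
E
python3 r1.py
```

```text
now [  19.    52.3   73.3   29.4 -117.    -4.6] [ 0.815 -0.008  0.458] z [ 0.005 -0.461 -0.887] y [-0.999 -0.036  0.013]
retreat [  24.    33.5   38.3   25.7 -105.1  -17.3] [0.722 0.023 0.463] z [-0.001 -0.459 -0.888] y [-0.999 -0.033  0.019]
spin [  21.    46.3   64.1   21.4 -127.8  -38.7] [0.722 0.023 0.463] z [-0.231 -0.397 -0.888] y [-0.882  0.471  0.019]
spin [  17.4   52.9   80.7   10.4 -143.5  -68.1] [0.702 0.021 0.449] z [-0.388 -0.234 -0.891] y [-0.532  0.846  0.01 ]
spin [  12.6   50.2   80.7   -8.9 -146.3 -106.6] [0.689 0.019 0.44 ] z [-0.447 -0.012 -0.894] y [-0.04   0.999  0.006]
push [  12.4   51.7   80.7   -6.7 -142.6 -104.5] [0.711 0.016 0.419] z [-0.408 -0.017 -0.913] y [-0.042  0.999  0.001]
push [  12.2   52.9   80.7   -4.9 -138.9 -102.8] [0.734 0.013 0.4  ] z [-0.365 -0.021 -0.931] y [-0.045  0.999 -0.005]
push [  12.    54.    80.7   -3.3 -135.1 -101.5] [0.756 0.011 0.383] z [-0.318 -0.026 -0.948] y [-0.047  0.999 -0.011]
push [  11.9   55.    80.7   -1.9 -131.2 -100.3] [0.778 0.009 0.367] z [-0.268 -0.03  -0.963] y [-0.049  0.999 -0.018]
push [  11.7   55.9   80.7   -0.7 -127.2  -99.4] [0.801 0.007 0.353] z [-0.213 -0.035 -0.976] y [-0.05   0.998 -0.024]
```

{"op": "move_arm", "data": {"targets": "0.9 0 0.4 0;0.9 0 0.4 0;0.9 0 0.4 0;0.9 0 0.4 0;0.9 0 0.4 0;0.9 0 0.4 0;0.9 0 0.4 0;0.9 0 0.4 0;0.9 0 0.4 0;0.9 0 0.4 0"}}

```text
time_s: 26.52
tcp_pos: [0.8255, -0.0256, 0.4859]
ee_rot: [[0.014, -0.995, 0.097], [-0.909, -0.053, -0.414], [0.417, -0.083, -0.905]]
wrist_force: [-0.3, -0.4, -0.3]
gripper_width: 0.002
gripper_force: 0.0
```

```bash
python3 -c "
from h import *
s=sense();print(s['time_s'],s['joints'].round(1),s['tcp_pos'],s['ee_rot'].round(3),s['wrist_force'])"
```

```text
26.5167 [  17.4   52.    78.5   28.  -115.5   -2.9] [ 0.82545071 -0.0255558   0.48586153] [[ 0.014 -0.995  0.097]
 [-0.909 -0.053 -0.414]
 [ 0.417 -0.083 -0.905]] [-0.32316813 -0.44635824 -0.3436998 ]
```

```bash
cat > r2.py <<'E'
from em import *
from station import sense
s=sense();Rc=Ro.from_matrix(s["ee_rot"])
for psi,hd,T in((-5,24,40),(-5,24,42),(0,22,42),(-5,26,44)):
    R=orient(psi,T,hd);b,th,a=(R*Rc.inv()).as_euler('ZYZ',degrees=True);print(psi,hd,T,a-180*np.sign(a),-th,b-180*np.sign(b))
w=.6;j=s["joints"];j=run(j,[[-1,0,0,0]]*3,w);show(j);j=run(j,[[0,0,0,1]]*8,w);show(j)
for i in range(5): j=run(j,[[1,0,.6,0]]*4,w);show(j,"push")
E
python3 r2.py
```

```text
-5 24 40 48.47175814130023 -16.078851016155745 42.27119492804829
-5 24 42 51.7956365617452 -17.874876615791813 39.55892135912501
0 22 42 64.18959836984241 -17.096838846575142 29.952836105814725
-5 26 44 51.42939030997857 -19.98168119332801 41.18361563704596
 [  19.1   36.    48.2   25.4 -104.1  -11.3] [ 0.763 -0.023  0.495] z [ 0.086 -0.411 -0.908] y [-0.996 -0.049 -0.072]
 [ 17.8  24.4  30.3  20.6 -81.9  23.7] [ 0.763 -0.023  0.495] z [ 0.33  -0.26  -0.908] y [-0.732 -0.678 -0.072]
push [  15.8   42.7   70.3   20.6 -100.8   33. ] [ 0.85  -0.024  0.544] z [ 0.343 -0.262 -0.902] y [-0.729 -0.68  -0.08 ]
push [  15.3   48.2   80.7   21.9 -101.2   35.5] [ 0.883 -0.028  0.546] z [ 0.409 -0.268 -0.873] y [-0.711 -0.692 -0.121]
push [ 14.8  49.1  80.7  22.8 -96.   35.7] [ 0.913 -0.033  0.547] z [ 0.476 -0.272 -0.836] y [-0.689 -0.706 -0.163]
push [ 14.4  50.1  80.7  23.6 -90.6  35.7] [ 0.942 -0.036  0.549] z [ 0.542 -0.275 -0.794] y [-0.664 -0.719 -0.204]
push [ 13.9  51.1  80.7  24.5 -85.2  35.7] [ 0.971 -0.04   0.552] z [ 0.604 -0.276 -0.747] y [-0.635 -0.733 -0.243]
```

{"op": "move_arm", "data": {"targets": "-1 0 0 0.6;-1 0 0 0.8;-0.5 0 0 1;0 0 0 1;0 0 0 1;0 0 0 1;0 0 0 1"}}

```text
time_s: 27.1
tcp_pos: [0.7922, -0.0244, 0.492]
ee_rot: [[0.453, -0.843, 0.289], [-0.786, -0.531, -0.318], [0.421, -0.083, -0.903]]
wrist_force: [0.3, 0.5, -0.6]
gripper_width: 0.002
gripper_force: 0.0
```

{"op": "move_arm", "data": {"targets": "0 0 0 1;0 0 0 1;0.3 0 0 0.8;1 0 0.6 0;1 0 0.6 0;1 0 0.6 0;1 0 0.6 0;1 0 0.6 0;1 0 0.6 0;1 0 0.6 0"}}

```text
time_s: 27.93
tcp_pos: [0.8958, -0.0268, 0.5311]
ee_rot: [[0.608, -0.679, 0.412], [-0.642, -0.726, -0.248], [0.467, -0.114, -0.877]]
wrist_force: [0.3, -0.9, -0.5]
gripper_width: 0.007
gripper_force: 0.0
```

{"op": "move_arm", "data": {"targets": "1 0 0.6 0;1 0 0.6 0;1 0 0.6 0;1 0 0.6 0;1 0 0.6 0;1 0 0.6 0;1 0 0.6 0;1 0 0.6 0"}}

```text
time_s: 28.6
tcp_pos: [0.951, -0.0346, 0.5377]
ee_rot: [[0.549, -0.634, 0.544], [-0.612, -0.748, -0.255], [0.569, -0.194, -0.799]]
wrist_force: [-0.3, -0.2, 0.6]
gripper_width: 0.007
gripper_force: 0.0
```

```bash
python3 -c "
from h import *
s=sense();print(s['time_s'],s['joints'].round(1),s['tcp_pos'],s['ee_rot'].round(3),s['wrist_force'])"
```

```text
28.6 [ 14.   50.6  80.6  22.3 -89.8  38.1] [ 0.9510405  -0.03456369  0.53773749] [[ 0.549 -0.634  0.544]
 [-0.612 -0.748 -0.255]
 [ 0.569 -0.194 -0.799]] [-0.29362291 -0.24794215  0.5642666 ]
```

Working as predicted. About 6 more rows should reach T≈42°, y_z≈−0.24.

{"op": "move_arm", "data": {"targets": "1 0 0.6 0;1 0 0.6 0;1 0 0.6 0;1 0 0.6 0;1 0 0.6 0;-0.5 0 0 0;-1 0 0 0;-1 0 0 0;-1 0 0 0;-1 0 0 0"}}

```text
time_s: 29.43
tcp_pos: [0.885, -0.0384, 0.5447]
ee_rot: [[0.505, -0.602, 0.619], [-0.593, -0.763, -0.258], [0.627, -0.237, -0.742]]
wrist_force: [1.4, 0.2, 1.7]
gripper_width: 0.002
gripper_force: 0.0
```

```bash
cat > r3.py <<'E'
from em import *
from station import sense
s=sense();Rc=Ro.from_matrix(s["ee_rot"]);print(s["time_s"],s["joints"].round(1),s["tcp_pos"].round(4),Rc.as_matrix().round(3).tolist())
for b in range(25,60,5):
    R=E('z',b)*Rc;P=tcp(R,.009);cl=clear(R,P);j=s["joints"];o=[]
    for Q in([.7,.03,.45],[.6,.03,.4],[.57,.03,.3],[.57,.03,.2],[.56,.03,.12],tcp(R,-.13),tcp(R,-.06),P):
        j,e=ik(np.array(Q),R,j);o.append((round(e*1e3,1)))
    print(b,"cl %.1f"%cl,o,j.round(0),P.round(4),tcp(R,-.13).round(4))
E
python3 r3.py
```

```text
29.4333 [ 15.1  28.5  34.2  27.4 -63.   26.2] [ 0.885  -0.0384  0.5447] [[0.505, -0.602, 0.619], [-0.593, -0.763, -0.258], [0.627, -0.237, -0.742]]
25 cl -7.3 [np.float64(0.0), np.float64(0.0), np.float64(1.7), np.float64(40.3), np.float64(27.4), np.float64(23.4), np.float64(29.7), np.float64(36.1)] [  -3.   30.  -15. -105.  -10.  177.] [0.7027 0.0567 0.048 ] [0.5647 0.0408 0.048 ]
30 cl -1.6 [np.float64(0.0), np.float64(0.0), np.float64(1.0), np.float64(34.1), np.float64(25.0), np.float64(11.4), np.float64(16.8), np.float64(23.9)] [  -2.   30.  -15. -101.  -10.  177.] [0.7036 0.0568 0.048 ] [0.5655 0.0409 0.048 ]
35 cl 4.0 [np.float64(0.0), np.float64(0.0), np.float64(0.0), np.float64(18.9), np.float64(23.8), np.float64(3.9), np.float64(12.5), np.float64(24.8)] [  6.  30. -13. -65. -10. 139.] [0.7046 0.057  0.048 ] [0.5665 0.041  0.048 ]
40 cl 9.5 [np.float64(0.0), np.float64(0.0), np.float64(0.0), np.float64(9.3), np.float64(10.5), np.float64(0.0), np.float64(5.3), np.float64(10.3)] [  8.  30. -13. -55. -10. 131.] [0.7056 0.0571 0.048 ] [0.5676 0.0411 0.048 ]
45 cl 14.6 [np.float64(0.0), np.float64(0.0), np.float64(0.0), np.float64(0.0), np.float64(0.0), np.float64(0.0), np.float64(0.0), np.float64(0.0)] [  8.  30. -12. -54. -12. 133.] [0.7067 0.0572 0.048 ] [0.5686 0.0412 0.048 ]
50 cl 6.3 [np.float64(0.0), np.float64(0.0), np.float64(0.0), np.float64(0.0), np.float64(0.0), np.float64(0.0), np.float64(0.0), np.float64(0.0)] [  5.  30. -10. -57. -17. 142.] [0.7053 0.057  0.048 ] [0.5673 0.0411 0.048 ]
55 cl -2.2 [np.float64(0.0), np.float64(0.0), np.float64(0.0), np.float64(0.0), np.float64(0.0), np.float64(0.0), np.float64(0.0), np.float64(0.0)] [  3.  31.  -9. -58. -22. 148.] [0.704  0.0569 0.048 ] [0.566  0.0409 0.048 ]
```

{"op": "move_arm", "data": {"targets": "-1 0.32 0 0.94;-1 0.32 0 0.94;-1 0.32 0 0.94;-1 0.32 0 0.94;-1 0.32 0 0.94;-1 0.32 0 0.94;-1 0.32 0 0.94;-1 0.32 0 0.94;-1 0.32 0 0.94;-1 0.32 0 0.94"}}

```text
time_s: 30.27
tcp_pos: [0.6349, 0.0422, 0.5453]
ee_rot: [[0.777, 0.151, 0.611], [-0.032, -0.96, 0.279], [0.628, -0.236, -0.741]]
wrist_force: [0.3, 0.0, 0.5]
gripper_width: 0.003
gripper_force: 0.0
```

{"op": "move_arm", "data": {"targets": "-0.3 0 -1 0;-0.3 0 -1 0;-0.3 0 -1 0;-0.3 0 -1 0;-0.3 0 -1 0;-0.3 0 -1 0;-0.3 0 -1 0;-0.3 0 -1 0;0 0 0 0;0 0 0 0"}}

```text
time_s: 31.1
tcp_pos: [0.5765, 0.0416, 0.3444]
ee_rot: [[0.779, 0.147, 0.61], [-0.035, -0.961, 0.275], [0.626, -0.236, -0.743]]
wrist_force: [-0.2, -0.7, 0.3]
gripper_width: 0.004
gripper_force: 0.0
```

```bash
python3 -c "
from h import *
s=sense();print(s['time_s'],s['joints'].round(1),s['tcp_pos'],s['ee_rot'].round(3),s['wrist_force'])"
```

```text
31.1 [ 17.5  -3.6 -21.4  -8.9 -30.7  82.1] [0.57648062 0.04160517 0.34435572] [[ 0.779  0.147  0.61 ]
 [-0.035 -0.961  0.275]
 [ 0.626 -0.236 -0.743]] [-0.19001684 -0.65447389  0.33918582]
```

{"op": "move_arm", "data": {"targets": "-0.1 0 -0.7 0;-0.1 0 -0.7 0;-0.1 0 -0.7 0;-0.1 0 -0.7 0;-0.1 0 -0.6 0;-0.1 0 -0.6 0;0 0 -0.5 0;0 0 -0.5 0;0 0 -0.5 0;0 0 -0.5 0"}}

```text
time_s: 31.93
tcp_pos: [0.5644, 0.0424, 0.197]
ee_rot: [[0.775, 0.149, 0.614], [-0.035, -0.96, 0.277], [0.631, -0.236, -0.739]]
wrist_force: [-0.0, -0.6, 0.4]
gripper_width: 0.002
gripper_force: 0.0
```

```bash
python3 -c "
from h import *
s=sense();print(s['time_s'],s['joints'].round(1),s['joint_velocities'].round(0),s['tcp_pos'],s['ee_rot'].round(3),s['wrist_force'])"
```

```text
31.9333 [ 16.2   4.6 -31.2 -24.3 -13.2  99.2] [ -6.  14.   2. -36.   9.  40.] [0.56436448 0.04240936 0.19704864] [[ 0.775  0.149  0.614]
 [-0.035 -0.96   0.277]
 [ 0.631 -0.236 -0.739]] [-0.01340356 -0.56338512  0.35833984]
```

Tracking well. Continue down to z≈0.05.

{"op": "move_arm", "data": {"targets": "0 0 -0.5 0;0 0 -0.5 0;0 0 -0.5 0;0 0 -0.5 0;0 0 -0.5 0;0 0 -0.5 0;0 0 -0.5 0;0 0 -0.5 0;0 0 -0.5 0;0 0 -0.5 0"}}

```text
time_s: 32.77
tcp_pos: [0.5656, 0.0417, 0.0715]
ee_rot: [[0.774, 0.149, 0.615], [-0.034, -0.961, 0.276], [0.632, -0.235, -0.739]]
wrist_force: [0.3, -0.8, 0.4]
gripper_width: 0.009
gripper_force: 0.0
```

{"op": "move_arm", "data": {"targets": "0 0 -0.4 0;0 0 -0.3 0;0 0 0 0;0 0 0 0"}}

```text
time_s: 33.1
tcp_pos: [0.5641, 0.041, 0.0531]
ee_rot: [[0.777, 0.147, 0.613], [-0.035, -0.961, 0.275], [0.629, -0.235, -0.741]]
wrist_force: [0.2, -0.1, -0.1]
gripper_width: 0.005
gripper_force: 0.0
```

Run:
```python
from r3 import *
from h import capture,cv2
print(s["wrist_force"])
R=Rc;print("b0 clear",clear(R,tcp(R,.009)),tcp(R,.009),tcp(R,-.116))
d=capture("scene");cv2.imwrite("pics/s7.png",cv2.resize(d["image"][110:290,150:390],(800,600),interpolation=cv2.INTER_CUBIC))
```

```text
33.1 [ -0.3  20.2 -25.9 -75.  -16.7 162.5] [0.5641 0.041  0.0531] [[0.777, 0.147, 0.613], [-0.035, -0.961, 0.275], [0.629, -0.235, -0.741]]
25 cl -30.7 [np.float64(0.0), np.float64(0.0), np.float64(0.0), np.float64(0.0), np.float64(0.0), np.float64(0.0), np.float64(0.0), np.float64(0.0)] [ -1.  33.  -4. -57. -38. 161.] [0.7003 0.0565 0.048 ] [0.5622 0.0405 0.048 ]
30 cl -38.9 [np.float64(0.0), np.float64(0.0), np.float64(0.0), np.float64(0.0), np.float64(0.0), np.float64(1.2), np.float64(0.0), np.float64(0.0)] [ -2.  34.  -2. -56. -43. 164.] [0.6994 0.0564 0.048 ] [0.5613 0.0404 0.048 ]
35 cl -46.9 [np.float64(0.0), np.float64(0.0), np.float64(0.0), np.float64(0.0), np.float64(0.0), np.float64(4.7), np.float64(0.0), np.float64(0.0)] [ -3.  35.   0. -54. -47. 167.] [0.6986 0.0563 0.048 ] [0.5605 0.0403 0.048 ]
40 cl -54.6 [np.float64(0.0), np.float64(0.0), np.float64(0.0), np.float64(0.0), np.float64(0.0), np.float64(8.6), np.float64(0.0), np.float64(0.0)] [ -3.  36.   2. -53. -51. 170.] [0.6979 0.0562 0.048 ] [0.5599 0.0402 0.048 ]
45 cl -62.0 [np.float64(0.0), np.float64(0.0), np.float64(0.0), np.float64(0.0), np.float64(0.0), np.float64(12.8), np.float64(1.3), np.float64(0.0)] [ -3.  38.   5. -51. -55. 172.] [0.6974 0.0561 0.048 ] [0.5593 0.0401 0.048 ]
50 cl -68.9 [np.float64(0.0), np.float64(0.0), np.float64(0.0), np.float64(0.0), np.float64(0.9), np.float64(17.1), np.float64(5.8), np.float64(0.0)] [ -3.  39.   7. -50. -59. 174.] [0.697  0.0561 0.048 ] [0.5589 0.0401 0.048 ]
55 cl -75.4 [np.float64(0.0), np.float64(0.0), np.float64(0.0), np.float64(0.0), np.float64(6.3), np.float64(21.6), np.float64(10.4), np.float64(0.0)] [ -3.  40.   9. -48. -63. 177.] [0.6967 0.056  0.048 ] [0.5586 0.0401 0.048 ]
[ 0.16799245 -0.09261111 -0.10579985]
b0 clear 11.498465075200478 [0.70617068 0.05713545 0.048     ] [0.58199908 0.04276831 0.048     ]
```

View pics/s7.png

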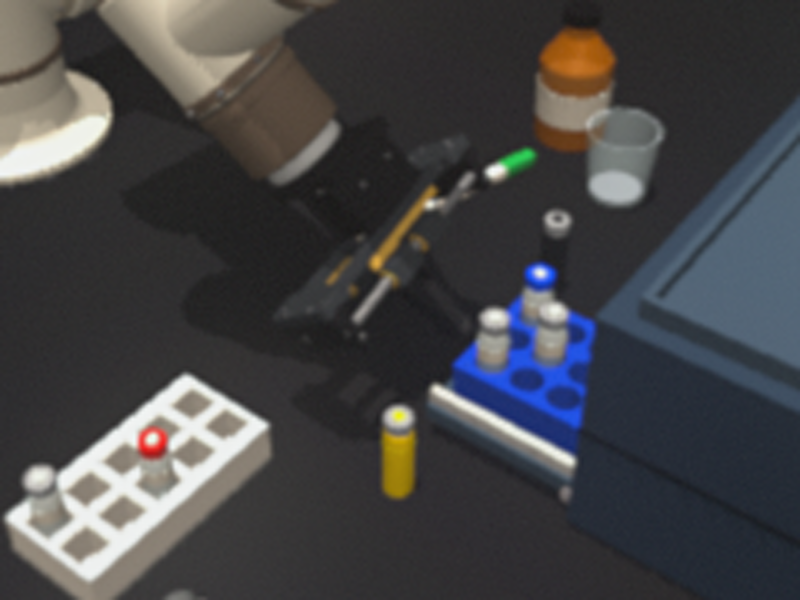

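The tool leans back about 42° in front of the tray with room to spare. The yellow vial sits near the right end of the gripper body, so I'll shift 22 mm left and then push.

{"op": "move_arm", "data": {"targets": "-0.1 0.5 0 0;0 0.4 0 0;0 0 0 0;0.3 0.035 0 0;0.3 0.035 0 0;0.3 0.035 0 0;0.3 0.035 0 0;0.3 0.035 0 0"}}

```text
time_s: 33.82
tcp_pos: [0.5961, 0.0694, 0.0526]
ee_rot: [[0.779, 0.149, 0.609], [-0.034, -0.96, 0.278], [0.626, -0.237, -0.743]]
wrist_force: [-5.7, 0.0, 3.8]
gripper_width: 0.002
gripper_force: 2.9
```

{"op": "move_arm", "data": {"targets": "0.3 0.035 0 0;0.3 0.035 0 0;0.3 0.035 0 0;0.3 0.035 0 0;0.3 0.035 0 0;0.3 0.035 0 0;0.3 0.035 0 0;0.3 0.035 0 0"}}

```text
time_s: 34.48
tcp_pos: [0.656, 0.0765, 0.0527]
ee_rot: [[0.779, 0.149, 0.609], [-0.034, -0.96, 0.278], [0.626, -0.237, -0.743]]
wrist_force: [-5.4, 1.3, 3.0]
gripper_width: 0.009
gripper_force: 2.7
```

```bash
cat > q.py <<'E'
from em import *
from station import sense
s=sense();R=Ro.from_matrix(s["ee_rot"]);P=s["tcp_pos"]
t=max(R.apply([9.5e-3,k*15e-3,0])@ax for k in(1,-1));print(s["time_s"],P.round(4),s["joints"].round(1),s["wrist_force"].round(1),"adv mm %.1f"%(((P-F)@ax+t)*1e3),"clear %.1f"%clear(R,P))
E
python3 q.py
```

```text
34.4833 [0.656  0.0765 0.0527] [  8.8  26.  -16.9 -59.8 -12.2 140.3] [-5.4  1.3  3. ] adv mm -38.5 clear 58.5
```

{"op": "move_arm", "data": {"targets": "0.25 0.03 0 0;0.25 0.03 0 0;0.25 0.03 0 0;0.25 0.03 0 0;0.2 0.02 0 0;0.15 0.02 0 0;0 0 0 0"}}

```text
time_s: 35.07
tcp_pos: [0.6908, 0.0803, 0.0527]
ee_rot: [[0.778, 0.148, 0.61], [-0.034, -0.96, 0.277], [0.627, -0.236, -0.742]]
wrist_force: [-2.9, 0.1, 1.2]
gripper_width: 0.004
gripper_force: 1.2
```

```bash
python3 q.py
```

```text
35.0667 [0.6908 0.0803 0.0527] [ 10.2  28.3 -13.6 -54.2 -11.7 133.6] [-2.9  0.1  1.2] adv mm -3.6 clear 23.8
```

{"op": "move_arm", "data": {"targets": "0.1 0.01 0 0;0.1 0.01 0 0;0.1 0.01 0 0;0.08 0.01 0 0;0 0 0 0"}}

```text
time_s: 35.48
tcp_pos: [0.6997, 0.0809, 0.0522]
ee_rot: [[0.779, 0.147, 0.61], [-0.035, -0.96, 0.277], [0.626, -0.237, -0.743]]
wrist_force: [-4.1, 0.8, 3.3]
gripper_width: 0.004
gripper_force: 2.0
```

{"op": "move_arm", "data": {"targets": "0.06 0.01 0 0;0.06 0.01 0 0;0 0 0 0"}}

```text
time_s: 35.73
tcp_pos: [0.702, 0.0813, 0.0519]
ee_rot: [[0.779, 0.147, 0.609], [-0.035, -0.96, 0.277], [0.626, -0.237, -0.743]]
wrist_force: [-7.2, -0.5, 4.5]
gripper_width: 0.007
gripper_force: 3.2
```

{"op": "move_arm", "data": {"targets": "0.05 0 0 0;0 0 0 0;0 0 0 0"}}

```text
time_s: 35.98
tcp_pos: [0.7022, 0.0813, 0.0516]
ee_rot: [[0.78, 0.147, 0.608], [-0.035, -0.96, 0.277], [0.624, -0.238, -0.744]]
wrist_force: [-9.8, 0.0, 5.9]
gripper_width: 0.003
gripper_force: 4.8
```

{"op": "move_arm", "data": {"targets": "0.05 0 0 0;0 0 0 0;0 0 0 0"}}

```text
time_s: 36.23
tcp_pos: [0.7024, 0.0814, 0.0515]
ee_rot: [[0.781, 0.147, 0.607], [-0.035, -0.96, 0.278], [0.623, -0.238, -0.745]]
wrist_force: [-13.7, -1.0, 9.7]
gripper_width: 0.006
gripper_force: 6.9
```

{"op": "move_arm", "data": {"targets": "0.05 0.01 0 0;0 0 0 0;0 0 0 0"}}

```text
time_s: 36.48
tcp_pos: [0.7026, 0.0814, 0.0514]
ee_rot: [[0.782, 0.147, 0.605], [-0.035, -0.96, 0.278], [0.622, -0.239, -0.746]]
wrist_force: [-17.9, -2.7, 13.4]
gripper_width: 0.005
gripper_force: 9.3
```

Position stalled while the force climbed from 7 to 18 N at +8 mm, so the tray is at its stop. Backing off.

{"op": "move_arm", "data": {"targets": "-0.2 -0.02 0 0;-0.3 -0.035 0 0;-0.3 -0.035 0 0;-0.3 -0.035 0 0;-0.4 -0.05 0 0;-0.5 -0.05 0 0;-0.5 -0.05 0 0;-0.5 -0.05 0 0;-0.5 -0.05 0 0;-0.5 -0.05 0 0"}}

```text
time_s: 37.32
tcp_pos: [0.6069, 0.0703, 0.0522]
ee_rot: [[0.777, 0.146, 0.612], [-0.036, -0.961, 0.274], [0.628, -0.235, -0.742]]
wrist_force: [0.2, -1.0, -0.4]
gripper_width: 0.003
gripper_force: 0.0
```

{"op": "move_arm", "data": {"targets": "-0.5 0 0 0;-0.5 0 0 0;-0.2 0 0.3 0;0 0 0.5 0;0 0 0.5 0;0 0 0.5 0;0 0 0.5 0;0 0 0.5 0;0 0 0.3 0;0 0 0 0"}}

```text
time_s: 38.15
tcp_pos: [0.5779, 0.0698, 0.1311]
ee_rot: [[0.776, 0.151, 0.612], [-0.034, -0.959, 0.28], [0.63, -0.238, -0.739]]
wrist_force: [0.2, 0.2, -0.1]
gripper_width: 0.004
gripper_force: 0.0
```

Run:
```python
from h import *
s=sense();print(s["time_s"],s["tcp_pos"],s["wrist_force"])
ax=np.array([np.cos(np.radians(6.6)),np.sin(np.radians(6.6))]);n=np.array([-ax[1],ax[0]])
for cn in("top","scene"):
    c=capture(cn);T=pose(c)
    o=np.array([.705,.057])+.073*ax
    for nm,x,y in(("fl",-.065,.05),("fr",-.065,-.05)):
        P=o+ax*x+n*y;print(cn,nm,w2px(c,T,[[*P,.071]]).round(1))
    h=cv2.cvtColor(c["image"],cv2.COLOR_BGR2HSV);m=cv2.inRange(h,(108,150,50),(128,255,255))
    N,l,st,ce=cv2.connectedComponentsWithStats(m)
    print([(int(st[i,4]),ce[i].round(0).tolist(),st[i,:4].tolist()) for i in range(1,N) if st[i,4]>20])
    y=cv2.inRange(h,(22,150,100),(32,255,255));N,l,st,ce=cv2.connectedComponentsWithStats(y)
    print("yel",[(int(st[i,4]),ce[i].round(1).tolist()) for i in range(1,N) if st[i,4]>20],w2px(c,T,[[.6045,-.0734,.04]]).round(1))
    r=cv2.inRange(h,(0,180,100),(4,255,255));N,l,st,ce=cv2.connectedComponentsWithStats(r)
    print("red",[(int(st[i,4]),ce[i].round(1).tolist()) for i in range(1,N) if st[i,4]>6],w2px(c,T,[[.5029,-.2076,.081]]).round(1))
w=pose(capture("top"))
```

```text
38.15 [0.57785643 0.06977918 0.13114996] [ 0.16037622  0.24478739 -0.05723065]
top fl [[218.3 132.5]]
top fr [[249.9 128.9]]
[(21, [397.0, 74.0], [394, 73, 7, 4]), (23, [375.0, 78.0], [372, 77, 7, 4]), (21, [352.0, 83.0], [349, 81, 7, 4]), (24, [385.0, 87.0], [382, 85, 7, 5]), (21, [348.0, 89.0], [345, 87, 7, 4]), (21, [365.0, 91.0], [362, 89, 6, 5]), (23, [344.0, 95.0], [341, 93, 7, 5]), (117, [235.0, 132.0], [220, 129, 30, 7]), (22, [350.0, 144.0], [345, 133, 11, 22])]
yel [] [[275.4 166.4]]
red [(189, [26.4, 111.6])] [[320.7 196.3]]
scene fl [[351.4 217.3]]
scene fr [[330.8 242. ]]
[(1310, [388.0, 32.0], [364, 13, 49, 41]), (103, [107.0, 239.0], [96, 230, 22, 18]), (349, [233.0, 339.0], [215, 310, 39, 61]), (317, [216.0, 348.0], [205, 315, 24, 68]), (43, [281.0, 375.0], [278, 369, 8, 13])]
yel [(163, [269.1, 248.9])] [[269.3 244.4]]
red [(52, [509.3, 91.1]), (201, [465.4, 94.3]), (26, [195.6, 243.7])] [[195.6 241.2]]
```

```bash
python3 -c "
from station import *
print(finish_job())"
```

```text
the job is handed in; nothing more can be done
None
```

The job is handed in at about 38 s of the 69 s: red stands in the rack's middle place, blue is in the tray place red left, and the tray was pushed in until it met its stop (force rose to 18 N with no more travel); how the vials stand inside the bay could not be seen after the push.

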